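Latch the insulated food carrier

TASK

Shut the draw latch on the front of the grey insulated food carrier so it can go out on the van: hook the latch claw over the keeper pin on the lid, then swing the lever down over centre until it lies flat against the carrier and the lid is drawn down tight. Go gently and by feel: the keeper is bent and easily bent further, so do not force the claw against it, do not squeeze or shove the lever hard or lean on the lid, and leave the bowl, cup and bottle where they stand.

Things in the scene. Friction and masses are not known exactly. Their poses are not given: they have to be found in the camera images.
- carrier: insulated food carrier, fixed: light grey box 340 deep (own x) x 400 wide (own y), rim 165 high, with a dark grey lid 40 thick hinged along the back, its front face flush with the box's. Origin: centre of its underside; x points from the latch face to the back, z up. The latch is in the middle of the front face, the plane x = -170
- lid_edge (a point): middle of the lid's lower front edge. The KEEPER is a level steel pin 6 thick, 28 long, parallel to the carrier's y between two ears (34 over all), 8 above this edge. Its bent bracket stands out 15 to 27 in front of the lid's face, different each time and not measured: find it by touch, with under 20 N. The lid rests 5 to 9 proud on a springy seal (3 N per mm)
- lever (a joint): latch lever angle in rad: 0 = hanging straight down, flat against the carrier (hard stop), 1.57 = straight out from the face, growing as it rises, stop at 2.4; dead centre at 0.21. Its stiff pivot (0.08 N m) keeps it where it is left: do not count on it snapping home by itself. Pushing it down under load at lever_face takes about 2 to 6 N
- lever_hinge (a point): the lever's fixed axis, midway across: parallel to the carrier's y, 21 in front of the carrier's face, 135 above the table
- lever_face (a point): the place to push: on the outer face of the lever (its upper face when it sticks out), 62 from the axis along the lever and 9 off the line through the axis. The lever is a steel plate 36 wide, 4 thick, from 38 to 82 from the axis, then a lip 14 long kicked outward. Push it across its face, round the arc about lever_hinge, with under 25 N
- claw: steel claw, 20 wide, swinging stiffly on a pin in the lever; origin on that pin. Own z runs along the claw from pin to hook, -x is its outer side, y parallel to the carrier's y. A strap 3 thick, centred at x = -5.5, ends in a hook: a bridge over the top (underside at z = 63.2) and a nose (x = 4 to 7) reaching down to z = 57.2. The mouth (x = -4 to 4) is 8 wide, 6 deep, for the 6 mm keeper pin
- claw_pivot (a point): the claw's pin in the lever, 20 from lever_hinge: with the lever at angle a it lies 20 sin(a - 0.21) outward from lever_hinge and 20 cos(a - 0.21) below it. Lifting the claw raises the lever too (about 4 N), so claw and lever angle follow from where the hook is held
- claw_seat (a point): the point in the hook where the keeper's middle lies when the claw is seated: claw frame (0, 0, 60.2)
- claw_tab (a point): the place to grip: near the outer end of the red finger tab on top of the hook, claw frame (-21.6, 0, 76.9). The tab is 20 wide (along the carrier's y; grip it across this width), 6 thick and 30 long, leaning outward at 55 degrees to the claw's z
- bowl: steel bowl, 120 across the rim, 50 high, loose; origin centre of its underside
- cup: white paper cup, 74 across the rim, 95 high, loose; origin centre of its underside
- bottle: clear water bottle with a blue cap, 64 across, 190 high, loose; origin centre of its underside
Things that resemble listed ones, but are neither listed nor needed, are in the scene too. There is more than one size of the bowl; the job needs the middle-sized.

How it is judged:
By the outcome, as a careful person would: the job done as asked, in the order asked, and still so for the second after the job is handed in, with the robot touching nothing.
It also fails if it takes over 72 s, if anything falls off the work surface, if the arm or the gripper's body presses on something with over 40 N, if the wrist force passes 120 N, or if a joint passes its speed limit or range.

ROBOT

A 6-joint arm with a two-finger parallel gripper is mounted at the origin on the work surface. World frame = base frame: x ahead of the robot, y to its left, z up, the work surface at z = 0. Lengths are in m, angles in rad, forces in N, time in s.
With the tool pointing down it reaches from about 0.225 to 0.875 m from the base axis. Payload 3.4 kg.
Tool frame: the origin (TCP) lies on the mounting face of the last link; the fingertips stand 173 mm ahead of it and the grasp point (between the pads) lies 155 mm ahead of it; y points along the fingers, x is the direction in which the jaws open and shut, and the axes are right-handed (so a half turn about y gives the same grasp; the last joint's range is limited). The gripper opens to 85 mm and grips with 20 to 120 N. Pads are 22 mm wide; open, the fingers measure 114 mm over their backs; the gripper's body (76 mm by 85 mm) begins 54 mm behind the grasp point. The pads swing forward as they close: fully open they stand 13 mm farther back than shut.
Start: joints at [-0.121, 0.276, 1.505, -0, 1.361, -0.121], TCP at [0.575, -0, 0.405] pointing down, gripper open.
Joint ranges: [-2.89, 2.89], [-0.75, 2.08], [0.22, 2.7], [-1.18, 4.32], [0.11, 2.71], [-2.7, 2.7]. Speed limits (rad/s): [2.57, 2.57, 3.14, 3.14, 3.14, 3.14].

INTERFACE

Orientations are given as a unit quaternion [w, x, y, z].
In Python, from rig import manip, vision, ticket gives the robot as it stands.
- The arm moves only by the tool arm_command, never from a script. Its argument "increments" is one flat list of numbers, 7 for each row, row after row: the turn, a rotation vector about the tool's x, y, z in rad, then the shift along the tool's x, y, z in cm, then the closure, from 0 (fully open) to 1 (shut). In form: [wx, wy, wz, tx, ty, tz, hand, wx, wy, wz, tx, ty, tz, hand, ...]. A call has 1 to 8 rows; each row shifts and turns the commanded pose from where the row before left it, along the tool's axes as they then stand; what a row does not reach is not made up. A row lasts 1/8 s, in which the tool goes at most 62.5 mm and 10.7 degrees, less where a joint would pass 70% of its speed; a pose out of reach is approached as far as the arm can. A call is refused whole if a number of a shift passes 6.25 or a number of a turn 0.188, either way. A call with a gripper value outside its range is refused whole. The fingers move at their own pace and stop on an object; "grip_force" is the grip in N (left out, the last holds). Time passes only in rows, so rows that do not move let the fingers close. It gives the time, the measured TCP pose, the force and the opening at its end, in the units of the state.
- manip.get_state(): the state, without advancing time (a new reading comes with each control period).
- vision.get_image(name): name is "scene" or "side" or "wrist"; returns the picture (384x512x3 uint8, red, green, blue); there is no depth.
- vision.camera_params(name): a dict with "vfov" (degrees; the focal length in pixels is half the picture's height over the tangent of half this angle, whatever the lens; pixels are square), "cx", "cy" (the principal point, pixels), "distortion" ([k1, k2, p1, p2, k3] as OpenCV has them; the pictures are not rectified), "R" (3x3) and "t" (3): a world point X has camera coordinates R X + t. Camera axes: x right, y down, z forward; pixel columns grow to the right and rows downward; lengths in m; the calibration is good to about 2 mm. A picture is of the moment at which its call begins: read the wrist's pose just before it. camera_params takes no time and is no camera call; for the wrist camera it gives the pose at the moment of the call.
- ticket.sign_off(): hands the job in, once; it reports no verdict.
The state is a dict: "clock": time; "qpos": joint angles; "qd": joint speeds; "effort": joint torques, N m; "position": TCP position; "ee_rot": TCP orientation; "contact_force": force on the tool from outside, world axes, zero at the start; "moment": the same for the moment, N m; "width": finger opening in m.
Only numpy, scipy, OpenCV 4.12 (cv2) and the standard library are available. Lean on these libraries where they do the work, as an engineer would, in place of code of your own. Each camera call takes 0.05 s, during which the arm holds its last target.

## Working session

There is one attempt and no reset: what is moved stays moved. The work goes in short steps, Python scripts to look and compute and a tool call to move; the robot and the scene stay as the last step left them, time stands still between calls to the robot, and variables do not carry over. Pictures are saved under pics/ and viewed, and the job is handed in when it is done.

Besides the shell and the picture viewer there is one more tool, called after ">>>" as name(argument=value, ...) on one line, values as JSON. arm_command: Moves the arm, as the interface text tells. Its arguments: {"type":"object","properties":{"increments":{"type":"array"},"grip_force":{"type":"number"}},"required":["increments"]}

```bash
ls; mkdir -p pics; python3 - <<'E'
from rig import manip, vision, ticket
import cv2
for n in ["scene","side","wrist"]:
    im=vision.get_image(n); cv2.imwrite(f"pics/{n}0.png",im[:,:,::-1])
    p=vision.camera_params(n); print(n,p)
print(manip.get_state())
E
```

```text
pics
scene {'vfov': 56.639606168474195, 'cx': 253.32359071473337, 'cy': 187.6009242822145, 'distortion': array([-0.02653372,  0.        ,  0.        ,  0.        ,  0.        ]), 'R': array([[-0.4195268 ,  0.90743173,  0.023768  ],
       [ 0.46151708,  0.23577072, -0.85522754],
       [-0.78166441, -0.34782154, -0.51770738]]), 't': array([ 0.22033748, -0.1484514 ,  1.53855369])}
side {'vfov': 42.323088257579506, 'cx': 256.4262205965669, 'cy': 189.16128845710463, 'distortion': array([-0.19727375,  0.        ,  0.        ,  0.        ,  0.        ]), 'R': array([[-0.91436815, -0.40419926,  0.02353394],
       [-0.24936682,  0.51641216, -0.8192281 ],
       [ 0.31897818, -0.75494466, -0.57298471]]), 't': array([0.54660328, 0.23145123, 1.43252001])}
wrist {'vfov': 60.26426149283422, 'cx': 252.16111101123835, 'cy': 186.70673191114935, 'distortion': array([-0.07484604,  0.        ,  0.        ,  0.        ,  0.        ]), 'R': array([[ 9.99997448e-01, -7.20181225e-04, -2.14139764e-03],
       [-1.20456851e-04, -9.63480045e-01,  2.67780111e-01],
       [-2.25604410e-03, -2.67779169e-01, -9.63477673e-01]]), 't': array([-0.57313408, -0.03311088,  0.37950965])}
{'clock': 0.15, 'qpos': array([-1.21014386e-01,  2.76414993e-01,  1.50585702e+00, -2.12887955e-06,
        1.36074454e+00, -1.20986465e-01]), 'qd': array([-0.00063137, -0.00319506, -0.00426966,  0.00092274,  0.00083132,
        0.0005334 ]), 'effort': array([ 9.65923646e-04, -4.17143512e+01, -2.46032345e+01, -1.26433165e-04,
        7.58384820e-03, -3.43765259e-05]), 'position': array([5.74823816e-01, 7.36361415e-06, 4.04052230e-01]), 'ee_rot': array([ 7.07166637e-01, -7.07046567e-01,  5.09545874e-04,  4.90117816e-04]), 'contact_force': array([ 0.08420431, -0.54718345, -0.48669413]), 'moment': array([ 0.02039948,  0.04636208, -0.00588233]), 'width': 0.08558660959092125}
```

View pics/scene0.png

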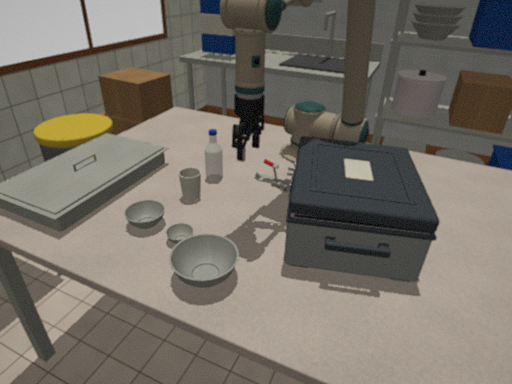

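View pics/side0.png

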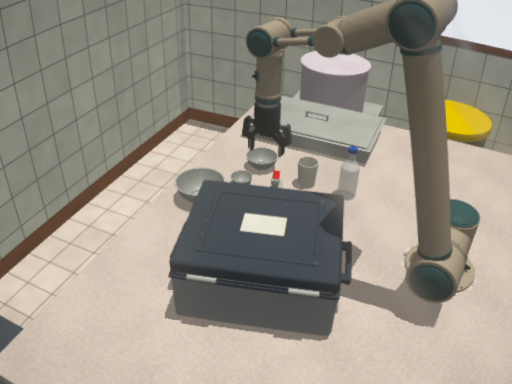

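View pics/wrist0.png

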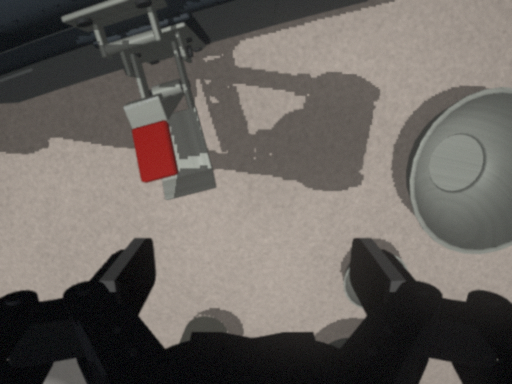

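```bash
python3 - <<'E'
import cv2
a=cv2.imread("pics/scene0.png")[125:285,225:440]; cv2.imwrite("pics/s_c.png",cv2.resize(a,None,fx=3.7,fy=3.7,interpolation=cv2.INTER_CUBIC))
a=cv2.imread("pics/side0.png")[160:335,165:365]; cv2.imwrite("pics/d_c.png",cv2.resize(a,None,fx=3.4,fy=3.4,interpolation=cv2.INTER_CUBIC))
a=cv2.imread("pics/wrist0.png")[0:210,0:260]; cv2.imwrite("pics/w_c.png",cv2.resize(a,None,fx=2.8,fy=2.8,interpolation=cv2.INTER_CUBIC))
E
```

```text
(no output)
```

View pics/s_c.png

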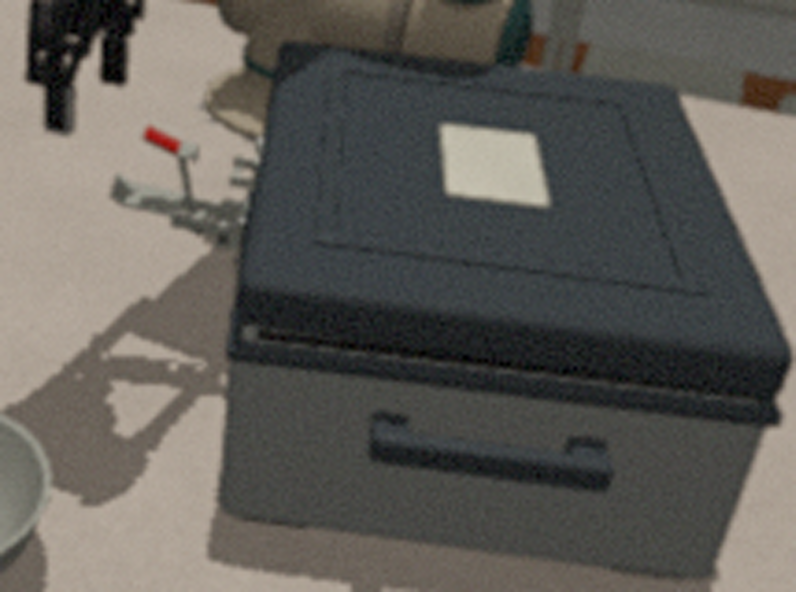

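View pics/d_c.png

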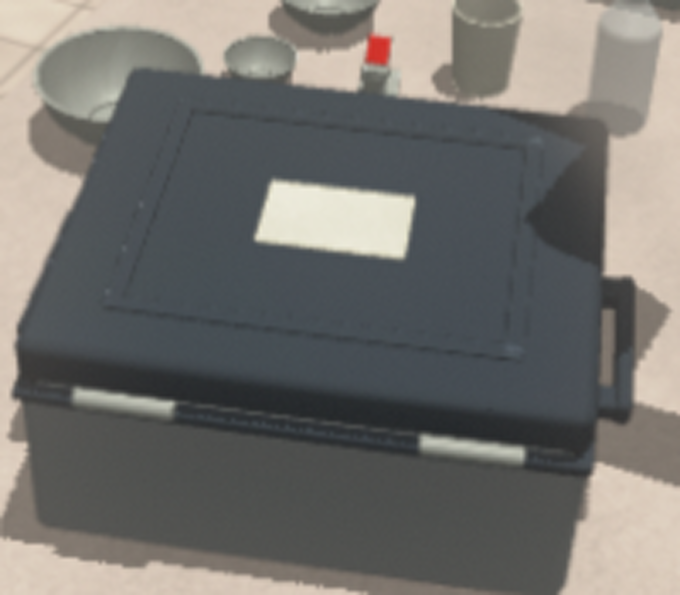

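View pics/w_c.png

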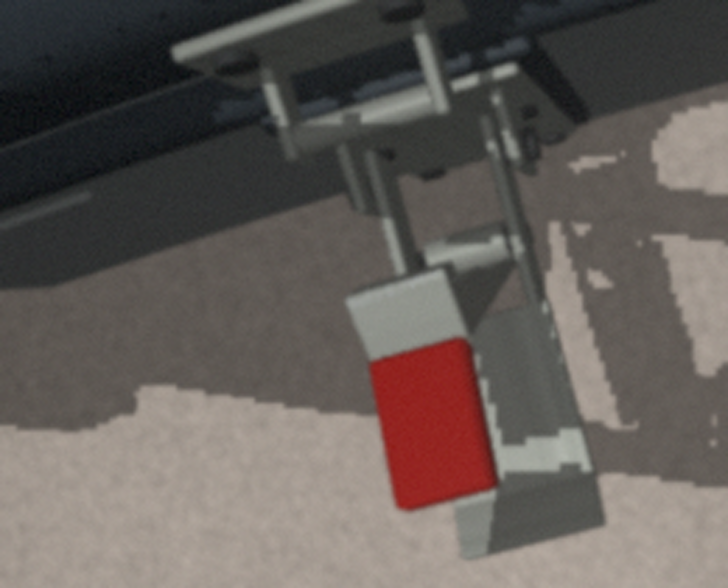

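```bash
cat > h.py <<'E'
import numpy as np, cv2
from rig import manip, vision, ticket
from scipy.optimize import least_squares
from scipy.spatial.transform import Rotation as R
def K(p):
    f=192/np.tan(np.radians(p['vfov'])/2); return np.array([[f,0,p['cx']],[0,f,p['cy']],[0,0,1]])
def proj(p,X):
    X=np.atleast_2d(X).astype(float)
    return cv2.projectPoints(X,cv2.Rodrigues(p['R'])[0],p['t'],K(p),p['distortion'])[0].reshape(-1,2)
def carr(c,P):
    P=np.atleast_2d(P).astype(float);s,co=np.sin(c[2]),np.cos(c[2])
    return np.c_[c[0]+co*P[:,0]-s*P[:,1],c[1]+s*P[:,0]+co*P[:,1],P[:,2]]
def ray(p,uv):
    q=cv2.undistortPoints(np.array([[uv]],float),K(p),p['distortion'])[0,0]
    d=p['R'].T@np.array([q[0],q[1],1]); return -p['R'].T@p['t'],d/np.linalg.norm(d)
E
python3 - <<'E'
from h import *
ps=vision.camera_params("scene");pd=vision.camera_params("side");pw=vision.camera_params("wrist")
def onz(p,uv,z):
    o,d=ray(p,uv);return o+d*(z-o[2])/d[2]
for n,p,uv in [("ds L",pd,(175.3,314.4)),("ds R",pd,(332.6,334.1)),("sc F",ps,(285,263.4)),("sc B",ps,(418.5,281.2))]:
    print(n,onz(p,uv,0))
P=[(pd,(.170,-.2,0),(175.3,314.4)),(pd,(.17,.2,0),(332.6,334.1)),(ps,(-.17,-.2,0),(285,263.4)),(ps,(.17,-.2,0),(418.5,281.2))]
f=lambda c:np.concatenate([proj(p,carr(c,X))[0]-uv for p,X,uv in P])
r=least_squares(f,[.5,.4,1.57]);print(r.x,r.fun)
c=r.x
# predicted hinge, keeper etc in wrist
for q in [(-.191,0,.135),(-.191,.018,.135),(-.191,-.018,.135),(-.17,0,.165),(-.17-.021,.017,.18),(-.17-.021,-.017,.18),(-.17-.035,0,.165+.007+.04)]:
    print(q,proj(pw,carr(c,q))[0],proj(ps,carr(c,q))[0])
E
```

```text
ds L [0.61628352 0.48034116 0.        ]
ds R [0.22403701 0.36925678 0.        ]
sc F [0.67746266 0.16380109 0.        ]
sc B [0.58826454 0.49574786 0.        ]
[0.45734406 0.27061764 1.85075049] [ 2.78379015  4.14876525  1.09887398  3.45422938 -2.99894482  4.38272735
 -3.02581257  2.94268163]
(-0.191, 0, 0.135) [160.44537613  69.62042783] [283.65801704 184.87576264]
(-0.191, 0.018, 0.135) [136.39663609  77.48772956] [284.14576194 181.82324109]
(-0.191, -0.018, 0.135) [184.97098727  61.7380619 ] [283.15561155 188.01925478]
(-0.17, 0, 0.165) [135.32330815  30.9637401 ] [291.67077491 176.60867336]
(-0.191, 0.017, 0.18) [111.24264942  73.12489796] [285.18204901 168.56525011]
(-0.191, -0.017, 0.18) [167.22110796  54.46620489] [284.25689459 174.16574945]
(-0.20500000000000002, 0, 0.21200000000000002) [126.67038615  87.17513271] [280.54306155 160.85710594]
```

```bash
cat >> h.py <<'E'
# parameters: X,Y,yaw,a(lever),g(claw tilt outward from vertical), lift
def plane(c,out,y,z): # out = distance in front of face
    return carr(c,np.c_[-.17-np.atleast_1d(out),np.atleast_1d(y),np.atleast_1d(z)])
def clawpt(c,a,g,x,y,z): # mm in claw frame; g tilt outward of claw z
    o=21+20*np.sin(a-.21); h=135-20*np.cos(a-.21)
    # claw z=(sin g out, cos g up); claw +x = inward: (-cos g out, sin g up)
    return plane(c,(o+z*np.sin(g)-x*np.cos(g))/1e3,y/1e3,(h+z*np.cos(g)+x*np.sin(g))/1e3)
def levpt(c,a,l,n,y): # l along, n off outer face
    return plane(c,(21+l*np.sin(a)+n*np.cos(a))/1e3,y/1e3,(135-l*np.cos(a)+n*np.sin(a))/1e3)
E
python3 - <<'E'
from h import *
ps=vision.camera_params("scene");pd=vision.camera_params("side");pw=vision.camera_params("wrist")
obs=[(pw,(152,151.5)),(ps,(269,162.8)),(pd,(276,175))]
f=lambda X:np.concatenate([proj(p,X)[0]-uv for p,uv in obs])
r=least_squares(f,[.5,.05,.2]);print("tab centre",r.x,r.fun)
w=lambda u,v:np.array([u,v])/2.8
def res(q):
    c=q[:3];a,g=q[3:5]
    T=lambda s,y:clawpt(c,a,g,-3.5-.819*s,y,67.9+.574*s)
    o=[]
    for X,uv in [(T(0,10),w(370,362)),(T(0,-10),w(468,338)),(T(30,-10),w(496,487)),(T(30,10),w(402,510))]: o+=list(proj(pw,X)[0]-uv)
    tc=clawpt(c,a,g,-5.2-.819*15,0,65.4+.574*15)
    for p,uv in obs[1:]: o+=list((proj(p,tc)[0]-uv))
    o+=list((proj(pw,levpt(c,a,93,12,18))[0]-w(460,558))*.5)
    o+=list((proj(pw,levpt(c,a,93,12,-18))[0]-w(605,523))*.5)
    k=[proj(pw,plane(c,q[5],y,.180))[0] for y in(.014,-.014)]
    o+=list(k[0]-w(290,135))+list(k[1]-w(447,101))
    for X,p,uv in [((.170,-.2,0),pd,(175.3,314.4)),((.17,.2,0),pd,(332.6,334.1)),((-.17,-.2,0),ps,(285,263.4)),((.17,-.2,0),ps,(418.5,281.2))]:
        o+=list(.25*(proj(p,carr(c,X))[0]-uv))
    return np.array(o)
r=least_squares(res,[.457,.27,1.85,1.6,.2,.021],loss='soft_l1');print(r.x.round(4));print(r.fun.reshape(-1,2).round(1))
c=r.x[:3]
print("hinge",plane(c,.021,0,.135),"grip",clawpt(c,*r.x[3:5],-21.6,0,76.9))
for q in[(.021,.018,.135),(.021,-.018,.135),(0,.05,.165),(0,-.1,.165),(0,0.05,0),(0,-.1,0)]: print(q,proj(pw,plane(c,*q))[0]*2.8)
E
```

```text
tab centre [0.52064717 0.04085989 0.20115319] [ 0.05197457 -0.10470684 -0.28788078 -0.00671695  0.48111519 -0.19788893]
[0.4625 0.2786 1.8193 1.6831 0.2462 0.0156]
[[-0.6 -0.2]
 [-0.1 -1.4]
 [ 1.4  0.5]
 [-1.4  1.5]
 [-0.8  0.5]
 [-0.2 -0.3]
 [ 1.  -0.3]
 [ 0.2 -0.3]
 [ 7.   1. ]
 [-2.  -1.1]
 [-0.5  0.9]
 [-1.   1.7]
 [-0.8  1.2]
 [-0.5  1.6]]
hinge [[0.50942575 0.09346969 0.135     ]] grip [[0.52408106 0.03570545 0.20236695]]
(0.021, 0.018, 0.135) [376.49158422 187.95869223]
(0.021, -0.018, 0.135) [514.67599848 147.82362143]
(0, 0.05, 0.165) [163.46198519 122.84220396]
(0, -0.1, 0.165) [841.4464244 -77.4378296]
(0, 0.05, 0) [402.29724051 183.90410273]
(0, -0.1, 0) [780.56969418  78.83035284]
```

```bash
python3 - <<'E'
from h import *
ps=vision.camera_params("scene");pd=vision.camera_params("side")
def onz(p,uv,z):
    o,d=ray(p,uv);return (o+d*(z-o[2])/d[2])
c=[.4625,.2786,1.8193]
def loc(X):
    d=X[:2]-np.array(c[:2]);s,co=np.sin(c[2]),np.cos(c[2]);return np.r_[-(co*d[0]+s*d[1])-.17,-s*d[0]+co*d[1]]
for n,uv,z in [("bottle cap",(212.5,132),.19),("cup rim",(190,174),.095),("small bowl rim",(145,212),.05),("tiny",(180,233),.04),("big",(205,256),.07)]:
    X=onz(ps,uv,z);print(n,X.round(3),"out,y",loc(X).round(3))
E
```

```text
bottle cap [ 0.376 -0.229  0.19 ] out,y [0.301 0.209]
cup rim [ 0.52  -0.233  0.095] out,y [0.34 0.07]
small bowl rim [ 0.709 -0.27   0.05 ] out,y [ 0.422 -0.104]
tiny [ 0.735 -0.129  0.04 ] out,y [ 0.292 -0.164]
big [0.812 0.001 0.07 ] out,y [ 0.185 -0.271]
```

>>> arm_command(increments=[0,-0.125,0,-2.5,0,2.0,0,0,-0.125,0,-2.5,0,1.5,0,0,0,0,0,0,0,0])

```text
clock: 0.52
position: [0.5217, 0.0325, 0.4047]
ee_rot: [0.702, -0.701, -0.088, 0.089]
contact_force: [0.8, 0.5, 0.2]
width: 0.0854
```

```bash
python3 - <<'E'
from h import *
p=vision.camera_params("wrist");im=vision.get_image("wrist")
np.save("pw1.npy",p,allow_pickle=True)
cv2.imwrite("pics/w1.png",im[:,:,::-1])
cv2.imwrite("pics/w1c.png",cv2.resize(im[40:240,130:330,::-1],None,fx=3,fy=3,interpolation=cv2.INTER_CUBIC))
s=manip.get_state();print(s['position'],s['ee_rot'],s['contact_force'])
q=[.4625,.2786,1.8193];c=q;a,g=1.6831,.2462
f=lambda X:((proj(p,X)-[130,40])*3).round(0)
print("keeper",f(np.r_[plane(c,.0156,.014,.18),plane(c,.0156,-.014,.18)]))
print("tab",f(np.r_[[clawpt(c,a,g,-3.5-.819*s,y,67.9+.574*s)[0] for s,y in((0,10),(0,-10),(30,-10),(30,10))]]))
print("hinge",f(np.r_[plane(c,.021,.018,.135),plane(c,.021,-.018,.135)]))
E
```

```text
[0.52298411 0.0319926  0.4048155 ] [-0.70148675  0.7017401   0.08819304 -0.08774487] [0.04053612 0.62443524 0.18689527]
keeper [[314. 177.]
 [462. 177.]]
tab [[334. 432.]
 [443. 432.]
 [443. 597.]
 [333. 597.]]
hinge [[308. 198.]
 [461. 199.]]
```

View pics/w1.png

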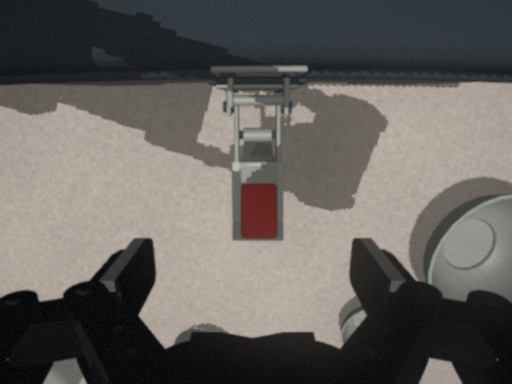

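View pics/w1c.png

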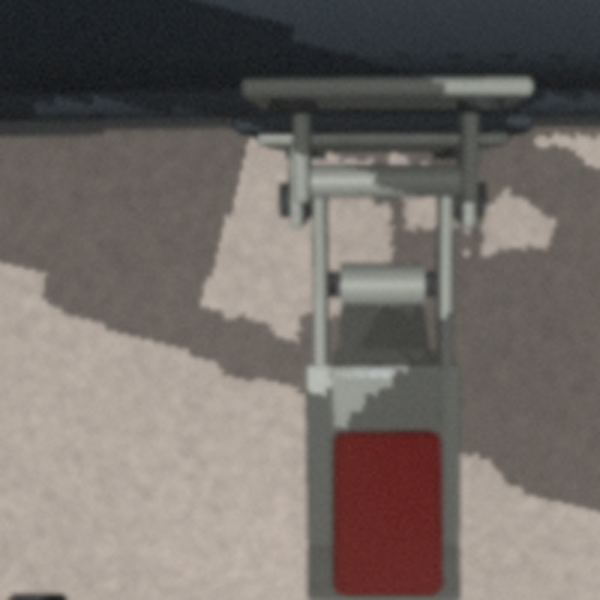

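```bash
cat >> h.py <<'E'
C=np.array([.4625,.2786,1.8193])
def toplan(X,c=C): # world-> out,y,z mm
    d=np.asarray(X)[:2]-c[:2];s,co=np.sin(c[2]),np.cos(c[2])
    return np.array([-(co*d[0]+s*d[1])-.17,-s*d[0]+co*d[1],X[2]])*1e3
def toolstate(s=None):
    s=s or manip.get_state(); q=s['ee_rot'];Rm=R.from_quat(q,scalar_first=True).as_matrix()
    inn=np.array([np.cos(C[2]),np.sin(C[2]),0])
    th=np.arctan2(Rm[:,1]@inn,-Rm[2,1])
    # desired rotation base at theta
    x0=np.array([np.sin(C[2]),-np.cos(C[2]),0]) # tool x = -carrier y
    return s,Rm,th,x0,inn
def goto(out,y,z,th,d,n,shift=None):
    """put point d mm ahead of TCP at (out,y,z) mm with tilt th in n rows; prints rows"""
    s,R0,th0,x0,inn=toolstate()
    yt=inn*np.sin(th)+np.array([0,0,-np.cos(th)]);zt=np.cross(x0,yt)
    R1=np.c_[x0,yt,zt]
    p0=np.array(s['position'])+R0[:,1]*d/1e3;p1=plane(C,out/1e3,y/1e3,z/1e3)[0]
    rv=R.from_matrix(R0.T@R1).as_rotvec()
    rows=[]
    Rp=R0;tp=np.array(s['position'])
    for i in range(1,n+1):
        Ri=R0@R.from_rotvec(rv*i/n).as_matrix();ti=p0+(p1-p0)*i/n-Ri[:,1]*d/1e3
        rows.append(np.r_[rv/n,Rp.T@(ti-tp)*100]);Rp,tp=Ri,ti
    np.set_printoptions(suppress=True);print(np.array(rows).round(3))
def where(d=155):
    s,R0,th,x0,inn=toolstate()
    print("clock",s['clock'],"th",round(th,3),"yawerr",np.round(R0[:,0]@inn,4),"tilt x",np.round(R0[2,0],4),"pt",toplan(np.array(s['position'])+R0[:,1]*d/1e3).round(1),"w",round(s['width'],4))
    f=s['contact_force'];print("F out,y,z",np.round([-f@inn,-f@x0,f[2]],2))
    sys_=None
E
python3 - <<'E'
from h import *
where(149)
a,g=1.6831,.2462
t=toplan(clawpt(C,a,g,-23,0,77.9)[0]);print("tab",t, toplan(clawpt(C,a,g,0,0,60.2)[0]))
p=np.load("pw1.npy",allow_pickle=True).item()
for uv in [(308,181),(462,181)]:
    o,d=ray(p,(130+uv[0]/3,40+uv[1]/3))
    for z in(.178,.182): print(toplan(o+d*(z-o[2])/d[2]))
print(toplan(o))
print(t);goto(t[0],t[1],t[2]+40,.4,149,5)
E
```

```text
clock 0.575 th -0.0 yawerr 0.001 tilt x 0.0006 pt [ 84.    1.9 255.8] w 0.0859
F out,y,z [-0.6  -0.19  0.19]
tab [ 8.21968905e+01 -6.93889390e-15  2.02994582e+02] [5.55765931e+01 3.46944695e-14 1.91433883e+02]
[ 16.39163189  15.32071212 178.        ]
[ 16.33612278  15.08340543 182.        ]
[ 16.32852441 -14.25673375 178.        ]
[ 16.27430366 -13.8902071  182.        ]
[ 13.67264049   3.69676685 373.93118523]
[ 8.21968905e+01 -6.93889390e-15  2.02994582e+02]
[[ 0.08   0.     0.     0.04   0.304 -1.156]
 [ 0.08   0.     0.     0.04   0.306 -1.177]
 [ 0.08   0.     0.     0.04   0.307 -1.198]
 [ 0.08   0.     0.     0.04   0.305 -1.218]
 [ 0.08   0.     0.     0.04   0.302 -1.239]]
```

>>> arm_command(increments=[0.08,0,0,0.04,0.3,-1.16,0,0.08,0,0,0.04,0.3,-1.18,0,0.08,0,0,0.04,0.3,-1.2,0,0.08,0,0,0.04,0.3,-1.22,0,0.08,0,0,0.04,0.3,-1.24,0,0,0,0,0,0,0,0.5,0,0,0,0,0,0,0.5], grip_force=25)

```text
clock: 1.45
position: [0.5397, -0.0227, 0.3804]
ee_rot: [0.827, -0.549, -0.069, 0.103]
contact_force: [-0.1, 0.4, -0.2]
width: 0.0512
```

```bash
python3 - <<'E'
from h import *
where(149)
p=vision.camera_params("wrist");im=vision.get_image("wrist")
cv2.imwrite("pics/w2.png",im[:,:,::-1])
goto(82.2,0,203,.4,149,4)
a,g=1.6831,.2462
print(proj(p,np.r_[[clawpt(C,a,g,-3.5-.819*s,y,67.9+.574*s)[0] for s,y in((0,10),(0,-10),(30,-10),(30,10))]]).round(1))
E
```

```text
clock 1.45 th 0.399 yawerr 0.0006 tilt x 0.0002 pt [ 83.2  -0.7 243.1] w 0.0512
F out,y,z [-0.45 -0.03 -0.18]
[[ 0.     0.    -0.    -0.016  0.934 -0.384]
 [ 0.     0.    -0.    -0.016  0.934 -0.384]
 [ 0.     0.    -0.    -0.016  0.933 -0.384]
 [ 0.     0.    -0.    -0.016  0.933 -0.385]]
[[233.4 221.6]
 [270.3 221.6]
 [271.7 277.1]
 [231.9 277.1]]
```

View pics/w2.png

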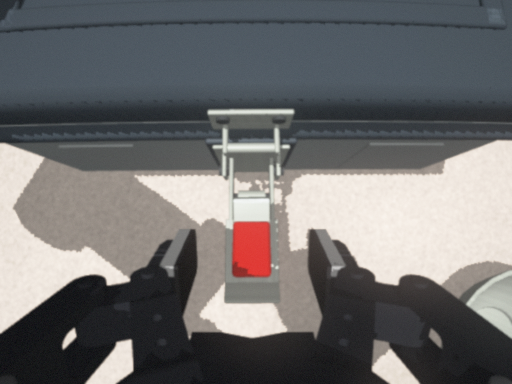

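>>> arm_command(increments=[0,0,0,-0.02,0.95,-0.4,0.5,0,0,0,-0.02,0.95,-0.4,0.5,0,0,0,-0.02,0.9,-0.4,0.5,0,0,0,-0.02,0.9,-0.4,0.5,0,0,0,0,0,0,0.5])

```text
clock: 2.12
position: [0.5383, -0.0229, 0.339]
ee_rot: [0.827, -0.548, -0.068, 0.104]
contact_force: [0.1, 0.1, 0.5]
width: 0.0426
```

```bash
python3 - <<'E'
from h import *
where(149)
for n in("wrist","side"):
    im=vision.get_image(n)
    cv2.imwrite(f"pics/{n}3.png",im[:,:,::-1])
E
```

```text
clock 2.125 th 0.401 yawerr 0.0015 tilt x -0.0018 pt [ 82.7   1.  201.8] w 0.0426
F out,y,z [-0.09 -0.15  0.54]
```

View pics/wrist3.png

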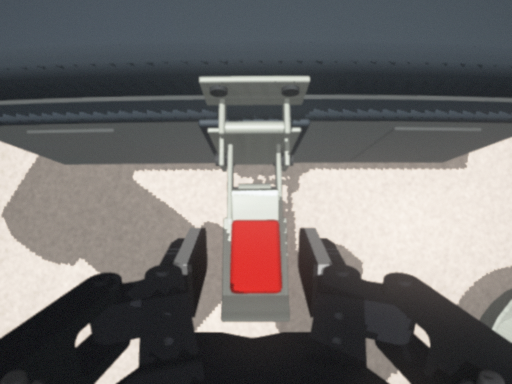

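>>> arm_command(increments=[0,0,0,0.1,0,0,0.8,0,0,0,0,0,0,1,0,0,0,0,0,0,1,0,0,0,0,0,0,1], grip_force=25)

```text
clock: 2.72
position: [0.5395, -0.0229, 0.3404]
ee_rot: [0.827, -0.548, -0.069, 0.104]
contact_force: [-0.7, -2.8, 3.4]
width: 0.0191
```

```bash
python3 - <<'E'
from h import *
where(149)
im=vision.get_image("wrist")
cv2.imwrite(f"pics/wrist4.png",im[:,:,::-1])
E
```

```text
clock 2.725 th 0.399 yawerr 0.0017 tilt x 0.0002 pt [ 83.2  -0.4 203.1] w 0.0191
F out,y,z [2.56 1.4  3.44]
```

View pics/wrist4.png

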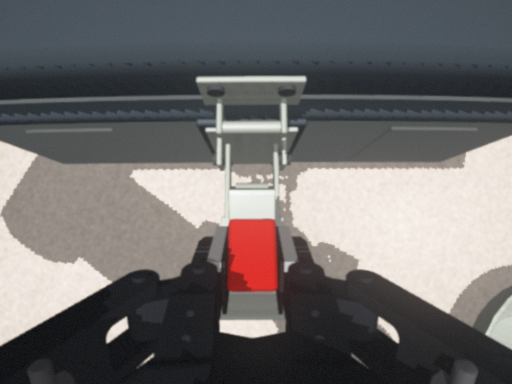

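```bash
cat >> h.py <<'E'
GC=(-24.2,77.7)
def ik(so,sz):
    v=np.array([so-21,sz-135]);D=np.hypot(*v)
    al=np.arccos((400+D*D-60.2**2)/(40*D)) # angle between hinge->seat and hinge->pivot
    phi=np.arctan2(v[0],v[1])+al # from up, outward
    a=np.pi-phi+.21
    po=21+20*np.sin(phi);pz=135+20*np.cos(phi)
    g=np.arctan2(so-po,sz-pz);return a,g
def tabpt(so,sz,gc=None):
    x,z=gc or GC
    a,g=ik(so,sz);po=21+20*np.sin(a-.21);pz=135-20*np.cos(a-.21)
    return po+z*np.sin(g)-x*np.cos(g),pz+z*np.cos(g)+x*np.sin(g),a,g
TH0=.153
def seatpath(pts,y=0,gc=None,th0=TH0):
    """rows through list of seat points, from the measured pose, one row each"""
    s,R0,_,x0,inn=toolstate();Rp=R0;tp=np.array(s['position'])
    for so,sz in pts:
        o,z,a,g=tabpt(so,sz,gc);th=th0+g
        yt=inn*np.sin(th)+np.array([0,0,-np.cos(th)]);R1=np.c_[x0,yt,np.cross(x0,yt)]
        t1=plane(C,o/1e3,y/1e3,z/1e3)[0]-yt*.149
        print("seat",np.round([so,sz],1),"a %.2f g %.2f th %.2f"%(a,g,th),np.r_[R.from_matrix(Rp.T@R1).as_rotvec().round(3),(Rp.T@(t1-tp)*100).round(2)]);Rp,tp=R1,t1
E
python3 - <<'E'
from h import *
print(tabpt(55.6,191.4),ik(16.3,180),ik(13,190))
seatpath([(55.6,194),(52,195),(48,195),(44,195),(40,195),(36,195),(33,195),(30,195)])
E
```

```text
(np.float64(83.34031671222496), np.float64(202.46186370850103), np.float64(1.6817275131646012), np.float64(0.24664711330036546)) (np.float64(1.1768530382052167), np.float64(-0.35920397180946034)) (np.float64(1.8644578748027065), np.float64(-0.4824537987580913))
seat [ 55.6 194. ] a 1.81 g 0.25 th 0.40 [-0.001  0.002 -0.001 -0.04  -0.19   0.09 ]
seat [ 52 195] a 1.82 g 0.18 th 0.34 [-0.061 -0.    -0.     0.    -0.05   1.41 ]
seat [ 48 195] a 1.79 g 0.12 th 0.27 [-0.067  0.    -0.    -0.     0.03   1.53 ]
seat [ 44 195] a 1.77 g 0.05 th 0.20 [-0.067  0.     0.    -0.     0.     1.52 ]
seat [ 40 195] a 1.77 g -0.02 th 0.14 [-0.066 -0.    -0.     0.    -0.02   1.53 ]
seat [ 36 195] a 1.78 g -0.08 th 0.07 [-0.067 -0.     0.    -0.    -0.05   1.53 ]
seat [ 33 195] a 1.80 g -0.13 th 0.02 [-0.05 -0.    0.    0.   -0.06  1.15]
seat [ 30 195] a 1.82 g -0.18 th -0.03 [-0.05 -0.   -0.   -0.   -0.08  1.16]
```

>>> arm_command(increments=[0,0,0,0,-0.19,0.09,1,-0.06,0,0,0,-0.05,1.4,1,-0.067,0,0,0,0.03,1.53,1,-0.067,0,0,0,0,1.52,1,-0.066,0,0,0,-0.02,1.53,1,-0.067,0,0,0,-0.05,1.53,1,0,0,0,0,0,0,1])

```text
clock: 3.65
position: [0.5212, 0.0481, 0.3625]
ee_rot: [0.727, -0.675, -0.086, 0.093]
contact_force: [-1.2, -1.5, -3.7]
width: 0.0196
```

```bash
python3 - <<'E'
from h import *
where(149);print("expect",tabpt(36,195))
p=vision.camera_params("wrist");im=vision.get_image("wrist")
cv2.imwrite(f"pics/wrist5.png",im[:,:,::-1])
cv2.imwrite("pics/w5c.png",cv2.resize(im[60:260,150:350,::-1],None,fx=3,fy=3,interpolation=cv2.INTER_CUBIC))
a,g=ik(36,195)
f=lambda X:((proj(p,X)-[150,60])*3).round(0)
print("pin",f(np.r_[plane(C,.0163,.014,.18),plane(C,.0163,-.014,.18)]))
print("noseend",f(np.r_[[clawpt(C,a,g,7,y,57.2)[0] for y in(10,-10)]]),"bridgetop in edge",f(np.r_[[clawpt(C,a,g,7,y,66)[0] for y in(10,-10)]]))
E
```

```text
clock 3.65 th 0.073 yawerr 0.0041 tilt x -0.0006 pt [ 5.690e+01 -1.000e-01  2.139e+02] w 0.0196
F out,y,z [ 1.18  1.58 -3.7 ]
expect (np.float64(58.66289731431616), np.float64(214.44950090158514), np.float64(1.7811963468075656), np.float64(-0.08315224189554446))
pin [[223. 309.]
 [399. 310.]]
noseend [[244. 405.]
 [377. 405.]] bridgetop in edge [[240. 413.]
 [381. 414.]]
```

View pics/wrist5.png

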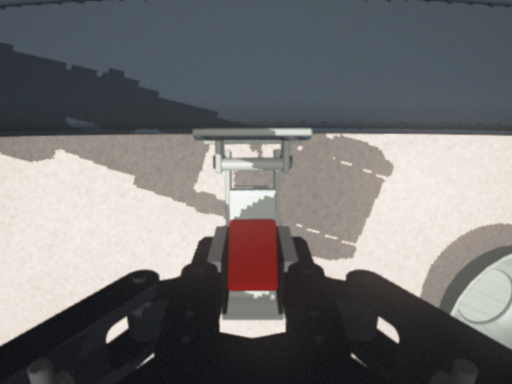

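View pics/w5c.png

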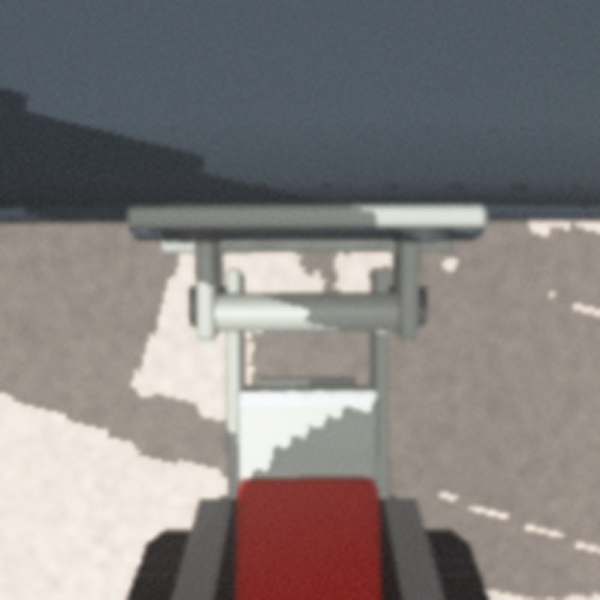

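```bash
python3 - <<'E'
from h import *
p=vision.camera_params("wrist")
s,R0,th,x0,inn=toolstate();tp=toplan(np.array(s['position'])+R0[:,1]*.149)
print(tp,th)
def cl(q,x,y,z): # claw pt -> world given q=(pivot out, z, g)
    o,h,g=q
    return plane(C,(o+z*np.sin(g)-x*np.cos(g))/1e3,y/1e3,(h+z*np.cos(g)+x*np.sin(g))/1e3)
T=lambda q,s,y:cl(q,-3.5-.819*s,y,67.9+.574*s)
def res(q,use=True):
    o=[]
    for X,uv in [(T(q,0,10),(231,220)),(T(q,0,-10),(276,220)),(T(q,30,-10),(279.5,289.5)),(T(q,30,10),(228.5,289.5))]: o+=list(proj(p,X)[0]-uv)
    o+=[proj(p,cl(q,7,0,66))[0][1]-190.7]
    if use:
        # circle now, and circle at wrist4 pose: tool pt (83.2,203.1), th .399
        o+=[(np.hypot(q[0]-21,q[1]-135)-20)*2]
        d=.399-th; v=np.array([q[0]-tp[0],q[1]-tp[2]]); # rotate by +d outward
        # outward tilt increase: up->outward
        v2=np.array([v[0]*np.cos(d)+v[1]*np.sin(d),-v[0]*np.sin(d)+v[1]*np.cos(d)])
        o+=[(np.hypot(83.2+v2[0]-21,203.1+v2[1]-135)-20)*2]
    return np.array(o)
for use in(False,True):
    r=least_squares(res,[41,133,-.08],args=(use,),loss='soft_l1');q=r.x
    print(q.round(3),r.fun.round(1));
    seat=q[:2]+60.2*np.array([np.sin(q[2]),np.cos(q[2])]);print("seat",seat.round(1))
    d=np.array([tp[0],tp[2]])-q[:2];g=q[2]
    print("GC",np.round([-(d[0]*np.cos(g)-d[1]*np.sin(g)),d[0]*np.sin(g)+d[1]*np.cos(g)],2),"TH0",th-g)
E
```

```text
[ 5.74024824e+01 -7.91901176e-02  2.13866518e+02] 0.07417651848272065
[ 4.19840e+01  1.30921e+02 -9.70000e-02] [-0.6 -0.7  0.4 -0.5 -0.7  0.1 -0.7 -0.   4.2]
seat [ 36.1 190.8]
GC [-23.41  81.05] TH0 0.1715130889408389
[ 4.02860e+01  1.30104e+02 -6.90000e-02] [-0.5 -0.7  0.3 -0.6 -1.   0.1 -0.4 -0.   4.3 -0.2  0.2]
seat [ 36.1 190.2]
GC [-22.85  82.38] TH0 0.1432182037889945
```

```bash
python3 - <<'E'
from h import *
p=vision.camera_params("wrist")
for n,uv in (("bridge",(253,190.7)),("nosebot",(253,187)),("pin",(253,163.6))):
    o,d=ray(p,uv)
    print(n,toplan(o).round(1),[toplan(o+d*(z-o[2])/d[2])[[0,2]].round(1) for z in(.178,.182,.186,.190,.196,.2)])
E
```

```text
bridge [ -3.1   0.4 336.8] [array([ 30.5, 178. ]), array([ 29.7, 182. ]), array([ 28.9, 186. ]), array([ 28., 190.]), array([ 26.7, 196. ]), array([ 25.9, 200. ])]
nosebot [ -3.1   0.4 336.8] [array([ 28.7, 178. ]), array([ 27.9, 182. ]), array([ 27.1, 186. ]), array([ 26.3, 190. ]), array([ 25.1, 196. ]), array([ 24.3, 200. ])]
pin [ -3.1   0.4 336.8] [array([ 17.2, 178. ]), array([ 16.7, 182. ]), array([ 16.1, 186. ]), array([ 15.6, 190. ]), array([ 14.9, 196. ]), array([ 14.4, 200. ])]
```

```bash
sed -i 's/^GC=.*/GC=(-23.0,80.5)/;s/^TH0=.*/TH0=.158/' h.py; python3 - <<'E'
from h import *
where(149)
r=least_squares(lambda s:np.array(tabpt(*s)[:2])-[57.4,213.9],[36,191]);print(r.x,tabpt(*r.x))
seatpath([(36,193),(35,195),(33,196),(31,196),(29,196)])
E
```

```text
clock 3.7 th 0.074 yawerr 0.003 tilt x -0.001 pt [ 5.740e+01 -1.000e-01  2.139e+02] w 0.0194
F out,y,z [-0.34  0.15 -3.2 ]
[ 36.05386475 191.86746702] (np.float64(57.400000000000006), np.float64(213.9), np.float64(1.6226863081080927), np.float64(-0.07809710146441155))
seat [ 36 193] a 1.68 g -0.08 th 0.08 [ 0.002  0.003 -0.001 -0.03  -0.12  -0.01 ]
seat [ 35 195] a 1.79 g -0.10 th 0.06 [-0.018  0.     0.    -0.    -0.22   0.43 ]
seat [ 33 196] a 1.85 g -0.13 th 0.03 [-0.033 -0.    -0.     0.    -0.14   0.77 ]
seat [ 31 196] a 1.86 g -0.17 th -0.01 [-0.033  0.     0.     0.    -0.05   0.77 ]
seat [ 29 196] a 1.88 g -0.20 th -0.04 [-0.033 -0.    -0.    -0.    -0.06   0.77 ]
```

>>> arm_command(increments=[0,0,0,0,-0.12,0,1,-0.018,0,0,0,-0.22,0.43,1,-0.033,0,0,0,-0.14,0.77,1,-0.033,0,0,0,-0.05,0.77,1,-0.033,0,0,0,-0.06,0.77,1,0,0,0,0,0,0,1])

```text
clock: 4.45
position: [0.5145, 0.074, 0.3699]
ee_rot: [-0.685, 0.717, 0.091, -0.087]
contact_force: [-0.6, -0.3, -6.0]
width: 0.0195
```

```bash
python3 - <<'E'
from h import *
where(149);print("expect",tabpt(29,196))
p=vision.camera_params("wrist");im=vision.get_image("wrist")
cv2.imwrite("pics/w6c.png",cv2.resize(im[100:250,160:360,::-1],None,fx=3.6,fy=3.6,interpolation=cv2.INTER_CUBIC))
im=vision.get_image("scene")
cv2.imwrite("pics/s6c.png",cv2.resize(im[110:230,210:350,::-1],None,fx=5,fy=5,interpolation=cv2.INTER_CUBIC))
for n,uv in (("pin",(253,163.6)),):
    o,d=ray(p,uv);print(toplan(o))
E
```

```text
clock 4.45 th -0.045 yawerr 0.0034 tilt x -0.0004 pt [ 4.78e+01 -1.00e-01  2.21e+02] w 0.0195
F out,y,z [ 0.13  0.64 -6.  ]
expect (np.float64(47.53297611849572), np.float64(220.44624298724176), np.float64(1.8803644085610876), np.float64(-0.1990009508418667))
[-26.91391643   0.53301658 336.07832887]
```

View pics/w6c.png

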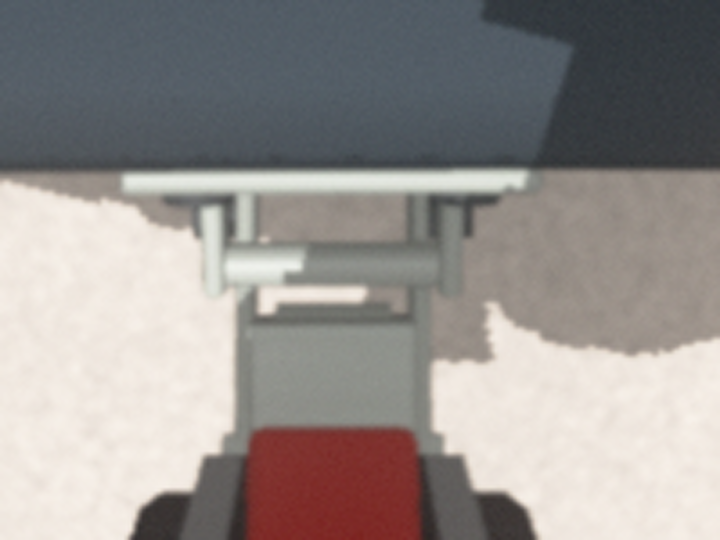

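View pics/s6c.png

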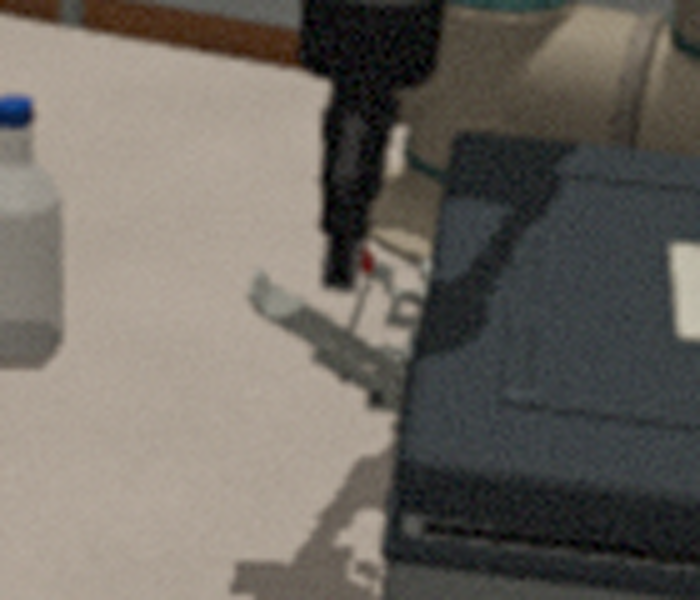

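```bash
python3 - <<'E'
from h import *
p=vision.camera_params("wrist")
for n,uv in (("bridge",(253,188.9)),("nosebot",(253,184.7)),("pin",(253,173))):
    o,d=ray(p,uv)
    print(n,[toplan(o+d*(z-o[2])/d[2])[[0,2]].round(1) for z in(.178,.182,.186,.190,.196,.2,.204)])
a,g=ik(29,196)
print(g,"model bridge",toplan(clawpt(C,a,g,7,0,66.2)[0]),"nose",toplan(clawpt(C,a,g,7,0,57.2)[0]))
E
```

```text
bridge [array([ 26.4, 178. ]), array([ 25., 182.]), array([ 23.7, 186. ]), array([ 22.3, 190. ]), array([ 20.3, 196. ]), array([ 19., 200.]), array([ 17.7, 204. ])]
nosebot [array([ 24.1, 178. ]), array([ 22.9, 182. ]), array([ 21.6, 186. ]), array([ 20.3, 190. ]), array([ 18.4, 196. ]), array([ 17.1, 200. ]), array([ 15.8, 204. ])]
pin [array([ 18., 178.]), array([ 16.9, 182. ]), array([ 15.8, 186. ]), array([ 14.7, 190. ]), array([ 13., 196.]), array([ 11.9, 200. ]), array([ 10.7, 204. ])]
-0.1990009508418667 model bridge [2.09520074e+01 4.85722573e-14 2.00497757e+02] nose [ 2.27312183e+01 -2.77555756e-14  1.91675376e+02]
```

```bash
python3 - <<'E'
from h import *
seatpath([(29,197.5),(27,198),(25,198),(23,198),(21,198),(19,198)])
E
```

```text
seat [ 29.  197.5] a 1.95 g -0.20 th -0.04 [ 0.007  0.002 -0.    -0.01  -0.09  -0.04 ]
seat [ 27 198] a 2.00 g -0.23 th -0.07 [-0.031 -0.     0.     0.    -0.11   0.73 ]
seat [ 25 198] a 2.02 g -0.26 th -0.10 [-0.032  0.    -0.    -0.    -0.07   0.76 ]
seat [ 23 198] a 2.05 g -0.29 th -0.13 [-0.032 -0.     0.     0.    -0.07   0.75 ]
seat [ 21 198] a 2.08 g -0.32 th -0.16 [-0.032 -0.    -0.     0.    -0.08   0.75 ]
seat [ 19 198] a 2.11 g -0.35 th -0.20 [-0.032  0.     0.    -0.    -0.09   0.74 ]
```

>>> arm_command(increments=[0,0,0,0,-0.09,0,1,-0.027,0,0,0,-0.11,0.7,1,-0.03,0,0,0,-0.07,0.75,1,-0.032,0,0,0,-0.07,0.75,1,0,0,0,0,0,0,1])

```text
clock: 5.18
position: [0.5092, 0.0952, 0.3715]
ee_rot: [-0.653, 0.747, 0.094, -0.083]
contact_force: [-2.8, -1.0, -5.9]
width: 0.0196
```

```bash
python3 - <<'E'
from h import *
where(149);print("expect",tabpt(23,198))
p=vision.camera_params("wrist");im=vision.get_image("wrist")
cv2.imwrite("pics/w7c.png",cv2.resize(im[100:250,160:360,::-1],None,fx=3.6,fy=3.6,interpolation=cv2.INTER_CUBIC))
seatpath([(21,198),(19,198)])
E
```

```text
clock 5.175 th -0.135 yawerr 0.0032 tilt x -0.0006 pt [ 3.930e+01 -1.000e-01  2.239e+02] w 0.0196
F out,y,z [ 0.27  2.95 -5.94]
expect (np.float64(39.206893545500165), np.float64(224.0466236123768), np.float64(2.0506696794998533), np.float64(-0.29107095344055955))
seat [ 21 198] a 2.08 g -0.32 th -0.16 [-0.031  0.003 -0.    -0.01  -0.1    0.75 ]
seat [ 19 198] a 2.11 g -0.35 th -0.20 [-0.032  0.     0.    -0.    -0.09   0.74 ]
```

View pics/w7c.png

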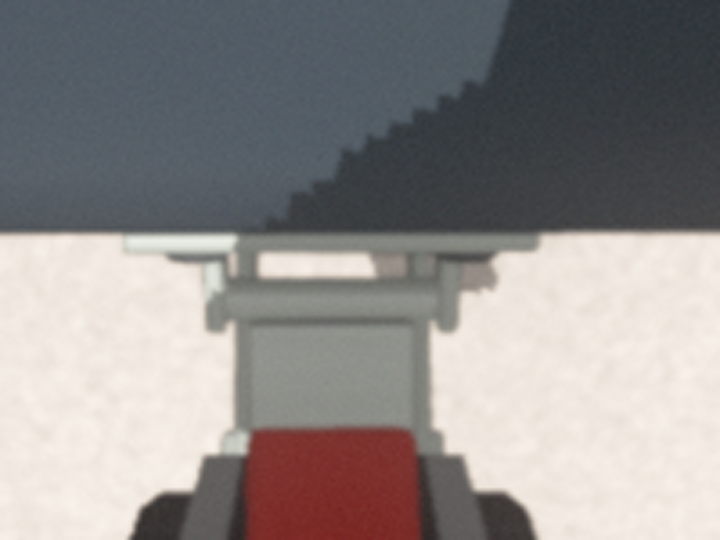

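```bash
python3 - <<'E'
from h import *
p=vision.camera_params("wrist");im=vision.get_image("wrist")[160:205,205:305,::-1]
im=np.clip((im.astype(float)-60)*1.8,0,255).astype(np.uint8)
cv2.imwrite("pics/w8c.png",cv2.resize(im,None,fx=8,fy=8,interpolation=cv2.INTER_CUBIC))
for n,uv in (("bridge",(253,188.9)),("nosebot",(253,184.7)),("pin",(253,183.3))):
    o,d=ray(p,uv)
    print(n,toplan(o),[toplan(o+d*(z-o[2])/d[2])[[0,2]].round(1) for z in(.178,.182,.186,.190,.196,.2,.204)])
E
```

```text
bridge [-45.23313777   0.43959094 332.01404867] [array([ 22., 178.]), array([ 20.3, 182. ]), array([ 18.5, 186. ]), array([ 16.8, 190. ]), array([ 14.2, 196. ]), array([ 12.4, 200. ]), array([ 10.7, 204. ])]
nosebot [-45.23313777   0.43959094 332.01404867] [array([ 19.7, 178. ]), array([ 18., 182.]), array([ 16.3, 186. ]), array([ 14.6, 190. ]), array([ 12.1, 196. ]), array([ 10.4, 200. ]), array([  8.7, 204. ])]
pin [-45.23313777   0.43959094 332.01404867] [array([ 18.9, 178. ]), array([ 17.3, 182. ]), array([ 15.6, 186. ]), array([ 13.9, 190. ]), array([ 11.4, 196. ]), array([  9.8, 200. ]), array([  8.1, 204. ])]
```

View pics/w8c.png

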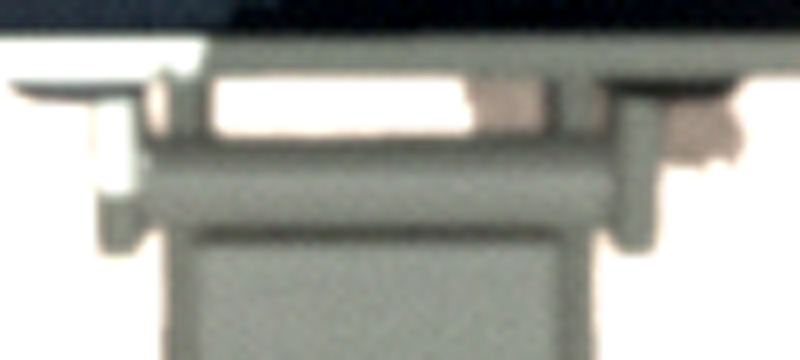

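```bash
python3 - <<'E'
from h import *
p=vision.camera_params("wrist")
s,R0,th,x0,inn=toolstate();t=toplan(np.array(s['position'])+R0[:,1]*.149);tp=np.array([t[0],t[2]])
poses=[((83.2,203.1),.399),((57.3,213.9),.074),((47.8,221),-.045)]
def cl(q,x,y,z):
    o,h,g=q[:3]
    return plane(C,(o+z*np.sin(g)-x*np.cos(g))/1e3,y/1e3,(h+z*np.cos(g)+x*np.sin(g))/1e3)
T=lambda q,s,y:cl(q,-3.5-.819*(s+q[3]),y,67.9+.574*(s+q[3]))
def res(q):
    o=[]
    for X,uv in [(T(q,0,10),(231,220)),(T(q,0,-10),(276,220)),(T(q,30,-10),(279.5,289.5)),(T(q,30,10),(228.5,289.5))]: o+=list(proj(p,X)[0]-uv)
    b=[proj(p,cl(q,7,y,66.2))[0] for y in(10,-10)]
    o+=[b[0][1]-188.9,b[1][1]-188.9,b[0][0]-229,b[1][0]-275]
    o+=[(np.hypot(q[0]-21,q[1]-135)-20)]
    for pp,tt in poses:
        d=tt-th; v=q[:2]-tp
        v2=np.array([v[0]*np.cos(d)+v[1]*np.sin(d),-v[0]*np.sin(d)+v[1]*np.cos(d)])
        o+=[(np.hypot(pp[0]+v2[0]-21,pp[1]+v2[1]-135)-20)]
    return np.array(o)
r=least_squares(res,[35,142,-.3,0],loss='soft_l1');q=r.x
print(q.round(3),r.fun.round(1))
seat=q[:2]+60.2*np.array([np.sin(q[2]),np.cos(q[2])]);print("seat",seat.round(1),"bridge",toplan(cl(q,7,0,66.2)[0]))
d=tp-q[:2];g=q[2]
print("GC",np.round([-(d[0]*np.cos(g)-d[1]*np.sin(g)),d[0]*np.sin(g)+d[1]*np.cos(g)],2),"TH0",th-g,"ik",ik(*seat))
E
```

```text
[ 40.456 136.54   -0.309   3.374] [-0.6 -0.1  0.1 -0.  -1.   0.1 -0.6 -0.  -0.   0.1  1.8  0.8 -0.5  0.1
  0.4  0. ]
seat [ 22.1 193.9] bridge [ 1.36502901e+01 -3.46944695e-14  1.97473563e+02]
GC [-25.7   83.49] TH0 0.1755166161073487 ik (np.float64(1.8655452459077848), np.float64(-0.317334481023013))
```

```bash
sed -i 's/^GC=.*/GC=(-25.7,83.5)/;s/^TH0=.*/TH0=.1755/' h.py; python3 - <<'E'
from h import *
where(149)
seatpath([(22,194),(20,194),(18,193.5),(16,193),(14.5,192.5)])
E
```

```text
clock 5.275 th -0.134 yawerr 0.0021 tilt x -0.0005 pt [ 3.950e+01 -1.000e-01  2.239e+02] w 0.0195
F out,y,z [-0.14  3.91 -6.48]
seat [ 22 194] a 1.87 g -0.32 th -0.14 [-0.011  0.002 -0.    -0.02  -0.04   0.2  ]
seat [ 20 194] a 1.91 g -0.35 th -0.18 [-0.034 -0.    -0.    -0.    -0.09   0.8  ]
seat [ 18.  193.5] a 1.92 g -0.39 th -0.21 [-0.035 -0.     0.     0.    -0.05   0.82 ]
seat [ 16 193] a 1.94 g -0.42 th -0.25 [-0.035 -0.     0.    -0.    -0.06   0.83 ]
seat [ 14.5 192.5] a 1.95 g -0.45 th -0.28 [-0.027  0.    -0.     0.    -0.04   0.63 ]
```

>>> arm_command(increments=[-0.011,0,0,-0.04,-0.04,0.2,1,-0.034,0,0,0,-0.09,0.8,1,-0.035,0,0,0,-0.05,0.82,1,0,0,0,0,0,0,1])

```text
clock: 5.78
position: [0.5046, 0.1126, 0.3706]
ee_rot: [-0.623, 0.772, 0.097, -0.078]
contact_force: [-3.6, -0.4, -4.6]
width: 0.0196
```

```bash
python3 - <<'E'
from h import *
where(149);print(tabpt(18,193.5))
p=vision.camera_params("wrist");im=vision.get_image("wrist")[:,:,::-1]
cv2.imwrite("pics/w9c.png",cv2.resize(im[150:250,190:315],None,fx=6,fy=6,interpolation=cv2.INTER_CUBIC))
seatpath([(16,193),(14.5,192.5)])
E
```

```text
clock 5.775 th -0.213 yawerr 0.0023 tilt x 0.0003 pt [ 3.270e+01 -1.000e-01  2.249e+02] w 0.0196
F out,y,z [-0.5   3.58 -4.64]
(np.float64(32.95811210382023), np.float64(224.79911951300784), np.float64(1.9205842463585647), np.float64(-0.3885199911955169))
seat [ 16 193] a 1.94 g -0.42 th -0.25 [-0.036  0.002  0.001  0.01  -0.04   0.83 ]
seat [ 14.5 192.5] a 1.95 g -0.45 th -0.28 [-0.027  0.    -0.     0.    -0.04   0.63 ]
```

View pics/w9c.png

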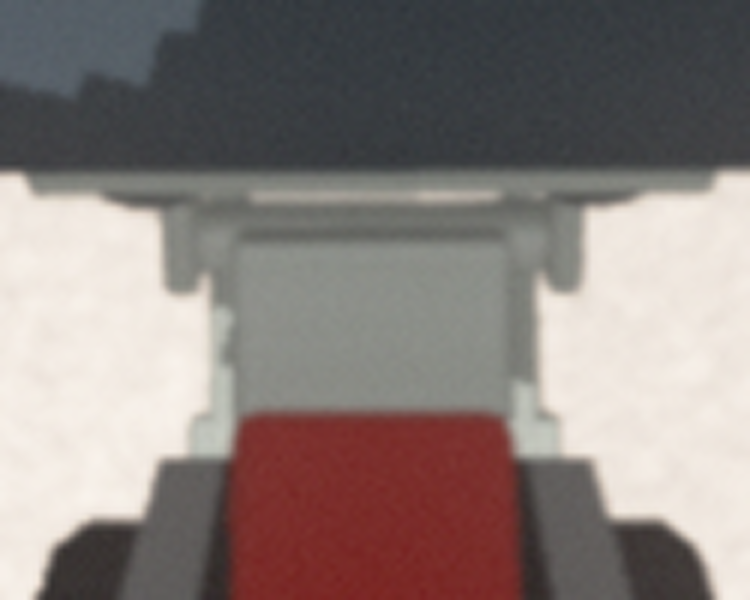

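```bash
cat >> h.py <<'E'
def inclaw(o,z,so,sz):
    a,g=ik(so,sz);d=np.array([o-so,z-sz])
    return np.round([-(d[0]*np.cos(g)-d[1]*np.sin(g)),60.2+d[0]*np.sin(g)+d[1]*np.cos(g)],1)
def seatnow():
    s,R0,th,x0,inn=toolstate();t=toplan(np.array(s['position'])+R0[:,1]*.149)
    r=least_squares(lambda s:np.array(tabpt(*s)[:2])-[t[0],t[2]],[18,190]);return r.x,th-TH0-tabpt(*r.x)[3]
E
python3 - <<'E'
from h import *
p=vision.camera_params("wrist")
o,d=ray(p,(252,189.2))
print(seatnow())
sn=seatnow()[0]
for z in(.178,.18,.182):
    X=toplan(o+d*(z-o[2])/d[2]);print(X, inclaw(X[0],X[2],*sn))
o,d=ray(p,(252,189.2))
print([toplan(o+d*(z-o[2])/d[2])[[0,2]].round(1) for z in(.193,.196,.2)],toplan(clawpt(C,*ik(*sn),7,0,66.2)[0]))
for s in [(14,192),(13,191),(12,191),(12,190)]: print(s,ik(*s),inclaw(17.3,181,*s),"bridge",toplan(clawpt(C,*ik(*s),7,0,66.2)[0])[[0,2]],"nose",toplan(clawpt(C,*ik(*s),7,0,57.2)[0])[[0,2]])
E
```

```text
(array([ 17.95618139, 193.68285323]), np.float64(0.0007071041321148885))
[ 19.3635147    0.60252386 178.        ] [ 4.6 45.2]
[ 18.29367532   0.60160895 180.        ] [ 4.9 47.4]
[ 17.22383594   0.60069404 182.        ] [ 5.1 49.7]
[array([ 11.3, 193. ]), array([  9.7, 196. ]), array([  7.6, 200. ])] [9.20412677e+00 2.77555756e-14 1.96581394e+02]
(14, 192) (np.float64(1.935193779401157), np.float64(-0.46067511893412966)) [ 1.9 48.9] bridge [  5.06241428 194.26264482] nose [  9.06339081 186.20087164]
(13, 191) (np.float64(1.9120689021317705), np.float64(-0.4805397319150675)) [ 0.8 49.3] bridge [  4.01923402 193.08466841] nose [  8.17955465 185.1039584 ]
(12, 191) (np.float64(1.9370449244092849), np.float64(-0.49801250209807957)) [ 0.1 48.9] bridge [  2.98418181 192.92743932] nose [  7.2833054  185.02063615]
(12, 190) (np.float64(1.890020078716991), np.float64(-0.5003673031286885)) [-0.3 49.8] bridge [  2.97966807 191.90620353] nose [  7.29739868 184.00954586]
```

```bash
python3 - <<'E'
from h import *
for s in [(17,192),(16,191),(15,190),(14.5,189.5),(14,189),(14,188),(14.5,187),(15,186),(15.5,184),(16.3,182.5),(17.3,181)]: print(s,np.round(ik(*s),2),inclaw(17.3,181,*s),inclaw(16.3,182,*s),"bridge",toplan(clawpt(C,*ik(*s),7,0,66.2)[0])[[0,2]].round(1),"nose",toplan(clawpt(C,*ik(*s),7,0,57.2)[0])[[0,2]].round(1))
where(149)
seatpath([(16.5,192),(15.5,190.5),(14.5,189.5)],y=.5)
E
```

```text
(17, 192) [ 1.87 -0.41] [ 4.1 50. ] [ 4.6 51.3] bridge [  8.2 194.7] nose [ 11.8 186.5]
(16, 191) [ 1.84 -0.43] [ 3.  50.6] [ 3.5 51.9] bridge [  7.1 193.6] nose [ 10.9 185.4]
(15, 190) [ 1.82 -0.45] [ 1.8 51.1] [ 2.3 52.4] bridge [  6.1 192.4] nose [ 10.  184.3]
(14.5, 189.5) [ 1.8  -0.46] [ 1.2 51.3] [ 1.7 52.7] bridge [  5.6 191.8] nose [  9.5 183.7]
(14, 189) [ 1.79 -0.47] [ 0.6 51.6] [ 1.1 52.9] bridge [  5.1 191.2] nose [  9.1 183.2]
(14, 188) [ 1.74 -0.46] [ 0.2 52.5] [ 0.6 53.8] bridge [  5.1 190.2] nose [  9.1 182.2]
(14.5, 187) [ 1.68 -0.45] [ 0.1 53.6] [ 0.6 54.9] bridge [  5.6 189.3] nose [  9.5 181.2]
(15, 186) [ 1.61 -0.44] [ 0.1 54.7] [ 0.5 56. ] bridge [  6.1 188.4] nose [ 10.  180.3]
(15.5, 184) [ 1.48 -0.42] [-0.4 56.7] [ 0.1 58. ] bridge [  6.7 186.6] nose [ 10.3 178.4]
(16.3, 182.5) [ 1.36 -0.39] [-0.4 58.4] [ 0.2 59.7] bridge [  7.5 185.4] nose [ 11.  177.1]
(17.3, 181) [ 1.23 -0.35] [-0.  60.2] [ 0.6 61.5] bridge [  8.7 184.2] nose [ 11.8 175.8]
clock 5.825 th -0.213 yawerr 0.0018 tilt x 0.0004 pt [ 3.29e+01 -1.00e-01  2.25e+02] w 0.0195
F out,y,z [-0.75  3.48 -4.75]
seat [ 16.5 192. ] a 1.88 g -0.42 th -0.24 [-0.029  0.002  0.001 -0.04   0.08   0.69 ]
seat [ 15.5 190.5] a 1.83 g -0.44 th -0.26 [-0.02  0.   -0.   -0.    0.08  0.48]
seat [ 14.5 189.5] a 1.80 g -0.46 th -0.28 [-0.019 -0.    -0.     0.     0.03   0.45 ]
```

>>> arm_command(increments=[-0.015,0,0,-0.02,0.04,0.35,1,-0.014,0,0,-0.02,0.04,0.34,1,-0.02,0,0,0,0.08,0.48,1,0,0,0,0,0,0,1])

```text
clock: 6.32
position: [0.5017, 0.1231, 0.3668]
ee_rot: [-0.603, 0.788, 0.1, -0.076]
contact_force: [-3.4, -1.6, 4.7]
width: 0.0196
```

>>> arm_command(increments=[-0.01,0,0,0,0.015,0.23,1,-0.01,0,0,0,0.015,0.23,1,0,0,0,0,0,0,1])

```text
clock: 6.7
position: [0.5007, 0.1272, 0.3647]
ee_rot: [-0.596, 0.793, 0.1, -0.075]
contact_force: [-2.2, 0.4, 3.3]
width: 0.0194
```

```bash
python3 - <<'E'
from h import *
where(149);print(seatnow())
p=vision.camera_params("wrist");im=vision.get_image("wrist")[:,:,::-1]
cv2.imwrite("pics/w10c.png",cv2.resize(im[150:250,190:315],None,fx=6,fy=6,interpolation=cv2.INTER_CUBIC))
seatpath([(14,188.5),(14.5,187),(15,186),(15.5,184),(16.3,182.5),(17.3,181)],y=.5)
E
```

```text
clock 6.7 th -0.283 yawerr 0.0021 tilt x 0.0009 pt [ 27.7  -0.  221.6] w 0.0194
F out,y,z [-0.9   2.09  3.3 ]
(array([ 14.75898509, 189.43570209]), np.float64(-0.00721167292907654))
seat [ 14.  188.5] a 1.77 g -0.47 th -0.29 [-0.007  0.002  0.001 -0.03   0.04   0.25 ]
seat [ 14.5 187. ] a 1.68 g -0.45 th -0.28 [ 0.011  0.    -0.    -0.     0.18  -0.2  ]
seat [ 15 186] a 1.61 g -0.44 th -0.27 [ 0.013  0.    -0.    -0.     0.14  -0.24 ]
seat [ 15.5 184. ] a 1.48 g -0.42 th -0.25 [ 0.02 -0.    0.    0.    0.25 -0.35]
seat [ 16.3 182.5] a 1.36 g -0.39 th -0.22 [ 0.029  0.    -0.     0.     0.24  -0.56 ]
seat [ 17.3 181. ] a 1.23 g -0.35 th -0.18 [ 0.04 -0.   -0.    0.    0.27 -0.77]
```

View pics/w10c.png

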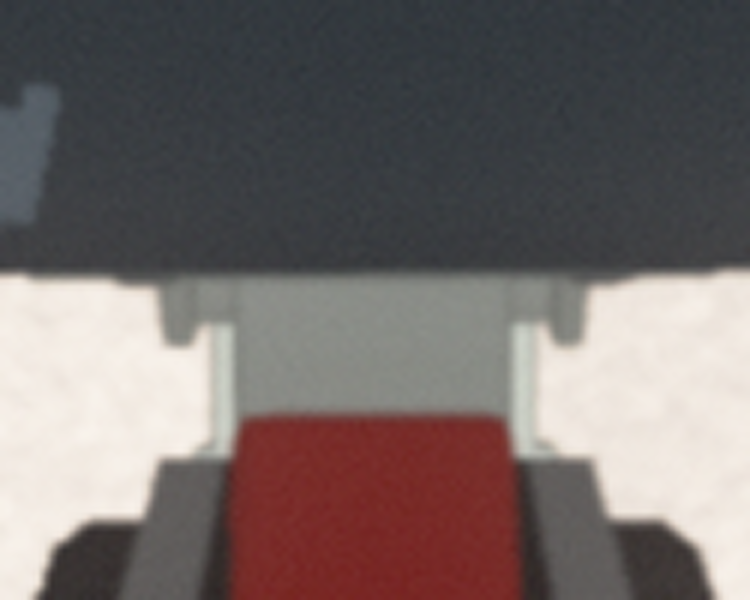

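```bash
python3 - <<'E'
from h import *
p=vision.camera_params("wrist");sn=seatnow()[0]
for v in(290,300):
  o,d=ray(p,(252,150+v/6))
  for z in(.18,.182):
    X=toplan(o+d*(z-o[2])/d[2]);print(v,X.round(1), inclaw(X[0],X[2],*sn))
E
```

```text
290 [ 19.1   0.6 180. ] [ 0.3 49.9]
290 [ 17.7   0.6 182. ] [ 0.6 52.2]
300 [ 20.1   0.6 180. ] [-0.6 49.4]
300 [ 18.7   0.6 182. ] [-0.3 51.8]
```

```bash
python3 - <<'E'
from h import *
P=[(14.8,188.5),(15.2,187.5),(15.6,186.5),(16.1,185.5),(16.5,184.5),(17.1,183.5),(17.6,182.5),(18.3,181.5)]
for s in P: print(s,inclaw(18.4,181.2,*s))
seatpath(P,y=.5)
E
```

```text
(14.8, 188.5) [-0.1 52.1]
(15.2, 187.5) [-0.2 53.1]
(15.6, 186.5) [-0.3 54.2]
(16.1, 185.5) [-0.4 55.3]
(16.5, 184.5) [-0.5 56.4]
(17.1, 183.5) [-0.3 57.6]
(17.6, 182.5) [-0.3 58.7]
(18.3, 181.5) [ 0.  59.9]
seat [ 14.8 188.5] a 1.75 g -0.45 th -0.27 [ 0.008  0.002  0.001 -0.03   0.09  -0.09 ]
seat [ 15.2 187.5] a 1.68 g -0.44 th -0.27 [ 0.009  0.    -0.     0.     0.13  -0.17 ]
seat [ 15.6 186.5] a 1.62 g -0.43 th -0.26 [ 0.01  0.   -0.    0.    0.13 -0.19]
seat [ 16.1 185.5] a 1.55 g -0.42 th -0.24 [ 0.014 -0.     0.    -0.     0.14  -0.27 ]
seat [ 16.5 184.5] a 1.48 g -0.40 th -0.23 [ 0.014  0.     0.    -0.     0.14  -0.26 ]
seat [ 17.1 183.5] a 1.41 g -0.38 th -0.21 [ 0.02 -0.   -0.    0.    0.16 -0.39]
seat [ 17.6 182.5] a 1.33 g -0.36 th -0.19 [ 0.02  0.    0.    0.    0.15 -0.39]
seat [ 18.3 181.5] a 1.24 g -0.34 th -0.16 [ 0.027 -0.    -0.     0.     0.18  -0.53 ]
```

Lower in small batches, checking force.

>>> arm_command(increments=[0.008,0,0,-0.02,0.09,-0.09,1,0.009,0,0,0,0.13,-0.17,1,0,0,0,0,0,0,1])

```text
clock: 7.12
position: [0.5015, 0.1236, 0.3634]
ee_rot: [-0.603, 0.788, 0.099, -0.075]
contact_force: [-1.0, -0.9, 3.9]
width: 0.0198
```

>>> arm_command(increments=[0.01,0,0,0,0.13,-0.19,1,0,0,0,0,0,0,1])

```text
clock: 7.38
position: [0.502, 0.1216, 0.3626]
ee_rot: [-0.607, 0.785, 0.099, -0.076]
contact_force: [-1.0, -1.8, 2.9]
width: 0.0194
```

```bash
python3 - <<'E'
from h import *
where(149);print(seatnow())
E
```

```text
clock 7.375 th -0.255 yawerr 0.0013 tilt x 0.0011 pt [2.960e+01 1.000e-01 2.184e+02] w 0.0194
F out,y,z [1.5  1.44 2.9 ]
(array([ 15.81153659, 186.53856612]), np.float64(-0.004084466053471958))
```

>>> arm_command(increments=[0.014,0,0,0,0.14,-0.27,1,0,0,0,0,0,0,1])

```text
clock: 7.62
position: [0.5027, 0.1188, 0.3619]
ee_rot: [-0.612, 0.781, 0.098, -0.076]
contact_force: [0.4, -2.5, 4.0]
width: 0.0195
```

>>> arm_command(increments=[0.014,0,0,0,0.14,-0.26,1,0,0,0,0,0,0,1])

```text
clock: 7.88
position: [0.5033, 0.1161, 0.3611]
ee_rot: [-0.618, 0.776, 0.098, -0.077]
contact_force: [1.9, -2.0, 3.5]
width: 0.0197
```

```bash
python3 - <<'E'
from h import *
where(149);print(seatnow())
im=vision.get_image("wrist")[:,:,::-1]
cv2.imwrite("pics/w11c.png",cv2.resize(im[150:250,190:315],None,fx=6,fy=6,interpolation=cv2.INTER_CUBIC))
E
```

```text
clock 7.875 th -0.227 yawerr 0.0012 tilt x 0.001 pt [3.110e+01 2.000e-01 2.159e+02] w 0.0197
F out,y,z [ 2.39 -1.4   3.52]
(array([ 16.54180296, 184.38208025]), np.float64(-0.0007429928155558985))
```

View pics/w11c.png

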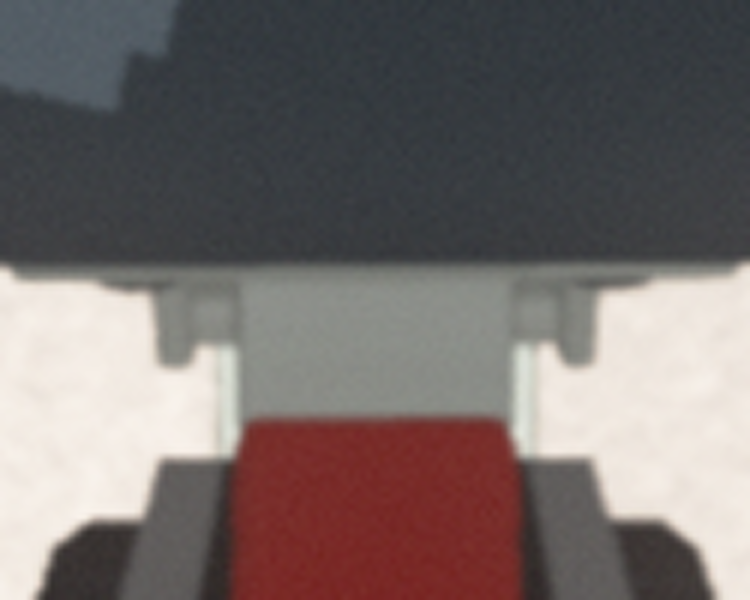

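>>> arm_command(increments=[0.02,0,0,0,0.15,-0.43,1,0,0,0,0,0,0,1])

```text
clock: 8.18
position: [0.5044, 0.1117, 0.3606]
ee_rot: [-0.626, 0.77, 0.097, -0.078]
contact_force: [1.2, -2.3, 3.7]
width: 0.0194
```

>>> arm_command(increments=[0.02,0,0,0,0.14,-0.42,1,0,0,0,0,0,0,1])

```text
clock: 8.43
position: [0.5054, 0.1076, 0.3603]
ee_rot: [-0.634, 0.763, 0.096, -0.079]
contact_force: [1.1, -1.2, 4.8]
width: 0.0192
```

```bash
python3 - <<'E'
from h import *
where(149);print(seatnow())
im=vision.get_image("wrist")[:,:,::-1]
cv2.imwrite("pics/w12c.png",cv2.resize(im[150:250,190:315],None,fx=6,fy=6,interpolation=cv2.INTER_CUBIC))
im=vision.get_image("scene")[:,:,::-1]
cv2.imwrite("pics/s12c.png",cv2.resize(im[140:210,240:320],None,fx=8,fy=8,interpolation=cv2.INTER_CUBIC))
E
```

```text
clock 8.425 th -0.185 yawerr 0.0009 tilt x 0.0012 pt [ 33.7   0.3 213.9] w 0.0192
F out,y,z [ 1.43 -0.79  4.81]
(array([ 17.9082949 , 182.98734365]), np.float64(0.0004579687961009937))
```

View pics/w12c.png

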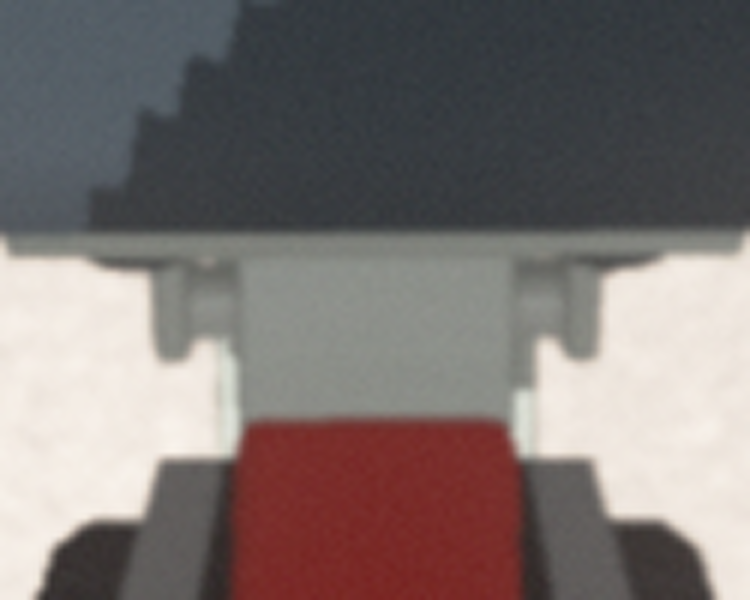

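View pics/s12c.png

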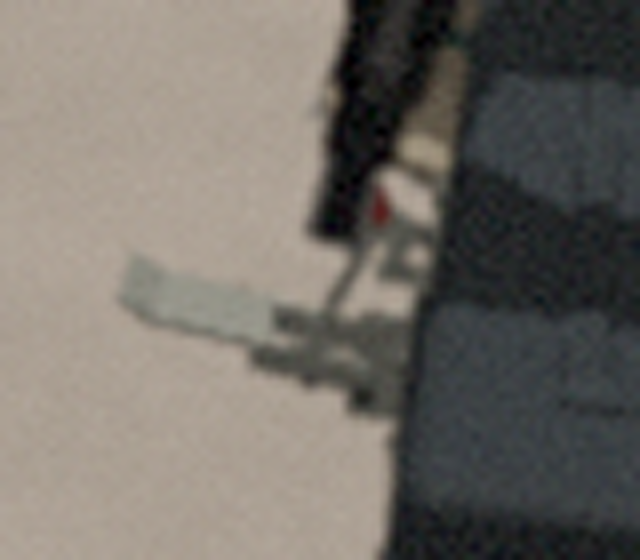

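```bash
python3 - <<'E'
from h import *
seatpath([(18.3,182),(18.7,181),(19,180),(19.3,179)],y=.3)
E
```

```text
seat [ 18.3 182. ] a 1.27 g -0.34 th -0.17 [ 0.02   0.001  0.001  0.01   0.14  -0.37 ]
seat [ 18.7 181. ] a 1.19 g -0.32 th -0.14 [ 0.023  0.    -0.     0.     0.16  -0.42 ]
seat [ 19 180] a 1.10 g -0.30 th -0.12 [ 0.024 -0.     0.    -0.     0.16  -0.43 ]
seat [ 19.3 179. ] a 1.00 g -0.27 th -0.09 [ 0.028  0.    -0.    -0.     0.17  -0.51 ]
```

>>> arm_command(increments=[0.02,0,0,0,0.14,-0.37,1,0,0,0,0,0,0,1])

```text
clock: 8.78
position: [0.5062, 0.1045, 0.3597]
ee_rot: [-0.642, 0.757, 0.095, -0.08]
contact_force: [0.6, 3.2, 6.4]
width: 0.0194
```

>>> arm_command(increments=[0.023,0,0,0,0.16,-0.42,1,0,0,0,0,0,0,1])

```text
clock: 9.02
position: [0.5072, 0.1007, 0.3589]
ee_rot: [-0.651, 0.749, 0.094, -0.081]
contact_force: [-0.4, 4.3, 5.7]
width: 0.0196
```

```bash
python3 - <<'E'
from h import *
where(149);print(seatnow())
E
```

```text
clock 9.025 th -0.14 yawerr 0.0008 tilt x 0.0015 pt [3.420e+01 2.000e-01 2.113e+02] w 0.0196
F out,y,z [-4.24 -0.66  5.65]
(array([ 17.69131101, 180.79136984]), np.float64(0.023982827199151124))
```

```bash
python3 - <<'E'
from h import *
seatpath([(17.6,180),(17.5,179),(17.4,178),(17.3,177)],y=.3)
E
```

```text
seat [ 17.6 180. ] a 1.14 g -0.33 th -0.15 [-0.013  0.001  0.002  0.02   0.1    0.19 ]
seat [ 17.5 179. ] a 1.05 g -0.31 th -0.14 [ 0.017  0.    -0.     0.     0.14  -0.28 ]
seat [ 17.4 178. ] a 0.95 g -0.29 th -0.11 [ 0.022  0.     0.    -0.     0.15  -0.37 ]
seat [ 17.3 177. ] a 0.84 g -0.26 th -0.08 [ 0.029 -0.    -0.     0.     0.17  -0.5  ]
```

>>> arm_command(increments=[-0.013,0,0,0,0.1,0.19,1,0,0,0,0,0,0,1])

```text
clock: 9.28
position: [0.5067, 0.1025, 0.3571]
ee_rot: [-0.646, 0.753, 0.095, -0.081]
contact_force: [0.9, 4.9, 4.9]
width: 0.0195
```

>>> arm_command(increments=[0.017,0,0,0,0.14,-0.28,1,0,0,0,0,0,0,1])

```text
clock: 9.52
position: [0.5077, 0.0989, 0.3559]
ee_rot: [-0.652, 0.748, 0.094, -0.081]
contact_force: [1.2, 6.5, 3.6]
width: 0.0194
```

```bash
python3 - <<'E'
from h import *
where(149);print(seatnow())
im=vision.get_image("wrist")[:,:,::-1]
cv2.imwrite("pics/w13c.png",cv2.resize(im[150:250,190:315],None,fx=6,fy=6,interpolation=cv2.INTER_CUBIC))
seatpath([(17.4,178),(17.3,177)],y=.3)
E
```

```text
clock 9.525 th -0.136 yawerr 0.0007 tilt x 0.0008 pt [ 35.5   0.3 208.3] w 0.0194
F out,y,z [-5.96 -2.77  3.56]
(array([ 17.66901321, 178.52149089]), np.float64(-0.01576552343025267))
seat [ 17.4 178. ] a 0.95 g -0.29 th -0.11 [ 0.023  0.001  0.001  0.01   0.07  -0.32 ]
seat [ 17.3 177. ] a 0.84 g -0.26 th -0.08 [ 0.029 -0.    -0.     0.     0.17  -0.5  ]
```

View pics/w13c.png

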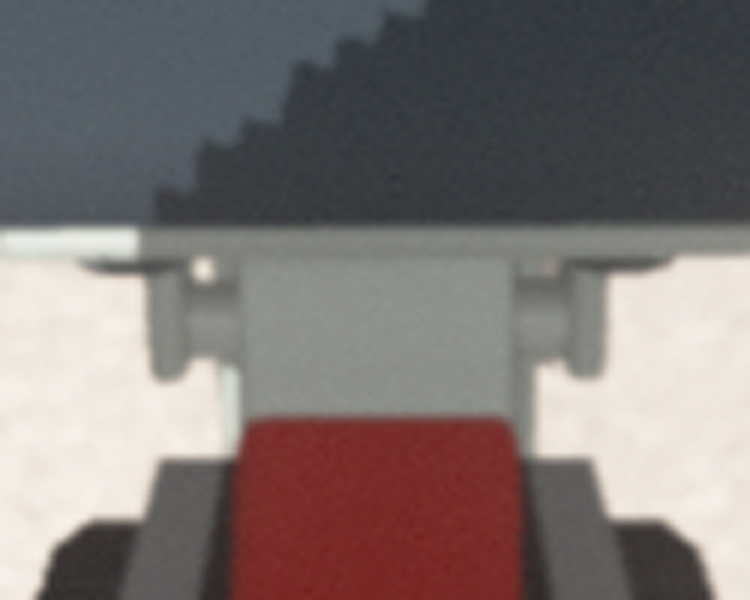

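```bash
python3 - <<'E'
from h import *
p=vision.camera_params("wrist");sn=seatnow()[0]
for v in(320,):
  o,d=ray(p,(252,150+v/6))
  for z in(.176,.178,.18,.182):
    X=toplan(o+d*(z-o[2])/d[2]);print(v,X.round(1), inclaw(X[0],X[2],*sn))
print(proj(p,clawpt(C,*ik(*sn),7,0,66.2)),150+262/6)
E
```

```text
320 [ 19.6   0.9 176. ] [-1.1 57.2]
320 [ 18.7   0.9 178. ] [-0.8 59.4]
320 [ 17.7   0.9 180. ] [-0.4 61.6]
320 [ 16.7   0.9 182. ] [-0.1 63.8]
[[254.07611201 188.41155223]] 193.66666666666666
```

>>> arm_command(increments=[0.01,0,0,-0.03,0.1,-0.08,1,0,0,0,0,0,0,1])

```text
clock: 9.82
position: [0.5079, 0.0974, 0.3553]
ee_rot: [-0.655, 0.745, 0.094, -0.082]
contact_force: [2.1, 4.4, 3.1]
width: 0.0189
```

>>> arm_command(increments=[0.01,0,0,0,0.1,-0.11,1,0,0,0,0,0,0,1])

```text
clock: 10.07
position: [0.5083, 0.0959, 0.3548]
ee_rot: [-0.658, 0.742, 0.094, -0.082]
contact_force: [2.3, 3.1, 5.0]
width: 0.019
```

```bash
python3 - <<'E'
from h import *
where(149);print(seatnow())
E
```

```text
clock 10.075 th -0.12 yawerr 0.0011 tilt x 0.0014 pt [ 36.2   0.3 206.9] w 0.019
F out,y,z [-2.48 -2.97  5.03]
(array([ 17.63448343, 177.55317589]), np.float64(-0.02572551615231472))
```

>>> arm_command(increments=[0.012,0,0,0,0.11,-0.15,1,0,0,0,0,0,0,1])

```text
clock: 10.32
position: [0.5087, 0.0942, 0.3545]
ee_rot: [-0.662, 0.739, 0.093, -0.083]
contact_force: [1.8, 2.3, 7.7]
width: 0.0193
```

>>> arm_command(increments=[0.012,0,0,0,0.11,-0.15,1,0,0,0,0,0,0,1])

```text
clock: 10.58
position: [0.5091, 0.0923, 0.3539]
ee_rot: [-0.667, 0.735, 0.093, -0.083]
contact_force: [2.1, 1.0, 9.1]
width: 0.0194
```

```bash
python3 - <<'E'
from h import *
where(149);print(seatnow())
im=vision.get_image("wrist")[:,:,::-1]
cv2.imwrite("pics/w14c.png",cv2.resize(im[130:250,180:330],None,fx=5,fy=5,interpolation=cv2.INTER_CUBIC))
im=vision.get_image("scene")[:,:,::-1]
cv2.imwrite("pics/s14c.png",cv2.resize(im[140:210,240:320],None,fx=8,fy=8,interpolation=cv2.INTER_CUBIC))
E
```

```text
clock 10.575 th -0.098 yawerr 0.0014 tilt x 0.0021 pt [ 36.5   0.3 205.6] w 0.0194
F out,y,z [-0.47 -2.27  9.13]
(array([ 17.34139499, 176.73975766]), np.float64(-0.024938463324220977))h.py:57: RuntimeWarning: invalid value encountered in arccos
  al=np.arccos((400+D*D-60.2**2)/(40*D)) # angle between hinge->seat and hinge->pivot
```

View pics/w14c.png

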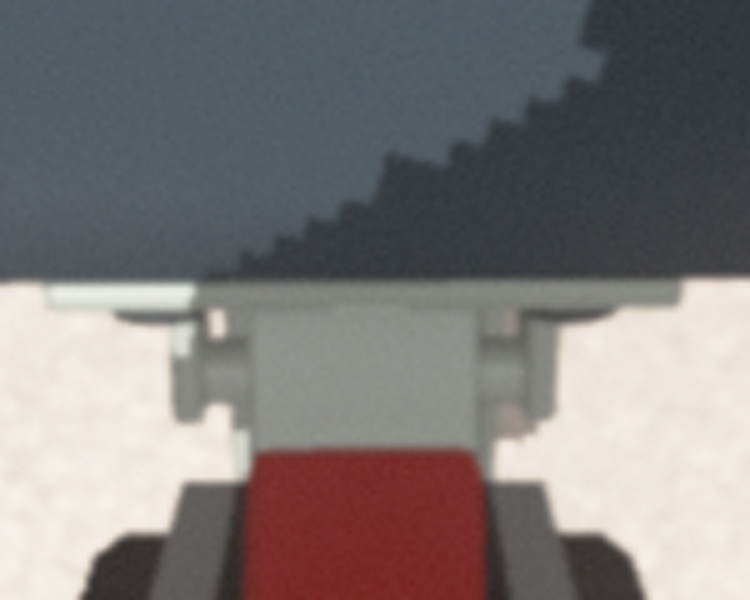

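View pics/s14c.png

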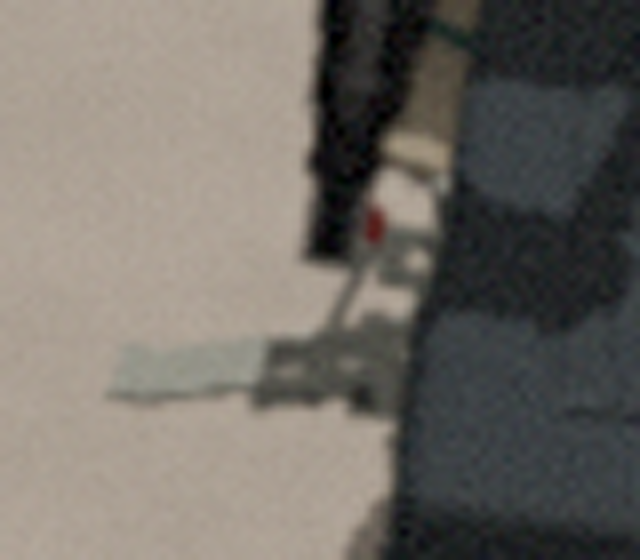

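```bash
python3 - <<'E'
from h import *
ps=vision.camera_params("scene")
for a in(.8,.9,1.0,1.1,1.2,1.3,1.4,1.6): print(a,((proj(ps,levpt(C,a,92,12,0))[0]-[240,140])*8).round(0),((proj(ps,levpt(C,a,82,7,-18))[0]-[240,140])*8).round(0))
E
```

```text
0.8 [160. 466.] [181. 487.]
0.9 [147. 447.] [168. 471.]
1.0 [136. 427.] [158. 453.]
1.1 [128. 407.] [149. 435.]
1.2 [121. 386.] [142. 417.]
1.3 [117. 364.] [138. 397.]
1.4 [116. 343.] [136. 378.]
1.6 [120. 299.] [138. 339.]
```

>>> arm_command(increments=[0,0,0,0,-0.03,0,0.6,0,0,0,0,0,0,0.5,0,0,0,0,0,0,0.5,0,0,0,0,0,0,0.5])

```text
clock: 11.18
position: [0.5084, 0.093, 0.3525]
ee_rot: [-0.667, 0.735, 0.092, -0.084]
contact_force: [1.0, -0.4, 1.0]
width: 0.0427
```

```bash
python3 - <<'E'
from h import *
where(149)
im=vision.get_image("wrist")[:,:,::-1]
cv2.imwrite("pics/w15.png",im)
E
```

```text
clock 11.175 th -0.096 yawerr 0.0015 tilt x -0.0014 pt [ 35.5   1.4 204.2] w 0.0427
F out,y,z [ 0.66 -0.82  1.01]
```

View pics/w15.png

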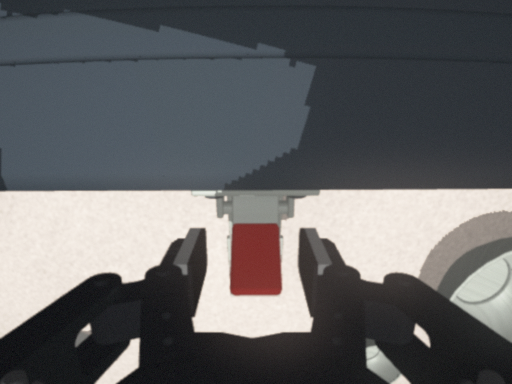

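>>> arm_command(increments=[0,0,0,0,-2,0.2,0.5,0,0,0,0,-3,0,0.5,0,0,0,0,-2,-1,0.5,0.1,0,0,0,0,-3,1,0.1,0,0,0,0,-3,1,0,0,0,0,0,0,1])

```text
clock: 11.98
position: [0.5243, 0.0318, 0.4259]
ee_rot: [0.737, -0.665, -0.082, 0.091]
contact_force: [0.6, 0.2, -0.7]
width: -0.0
```

```bash
python3 - <<'E'
from h import *
where(173);p=vision.camera_params("wrist")
im=vision.get_image("wrist")[:,:,::-1]
cv2.imwrite("pics/w16.png",im)
goto(90,0,155,.4,173,6)
for a in(1.1,1.2,1.3): print(a,proj(p,np.r_[levpt(C,a,82,7,18),levpt(C,a,82,7,-18),levpt(C,a,38,7,18),levpt(C,a,38,7,-18)]).round(0).tolist())
E
```

```text
clock 11.975 th 0.103 yawerr -0.0027 tilt x -0.0005 pt [ 66.6   0.8 253.8] w -0.0
F out,y,z [-0.06 -0.65 -0.7 ]
[[ 0.049 -0.    -0.     0.018  1.617 -1.435]
 [ 0.049 -0.    -0.     0.018  1.586 -1.513]
 [ 0.049 -0.    -0.     0.017  1.552 -1.59 ]
 [ 0.049 -0.    -0.     0.017  1.513 -1.664]
 [ 0.049 -0.    -0.     0.017  1.472 -1.737]
 [ 0.049 -0.    -0.     0.017  1.426 -1.808]]
1.1 [[235.0, 223.0], [273.0, 223.0], [233.0, 185.0], [275.0, 185.0]]
1.2 [[234.0, 229.0], [274.0, 228.0], [233.0, 187.0], [275.0, 187.0]]
1.3 [[234.0, 233.0], [274.0, 233.0], [232.0, 189.0], [276.0, 188.0]]
```

View pics/w16.png

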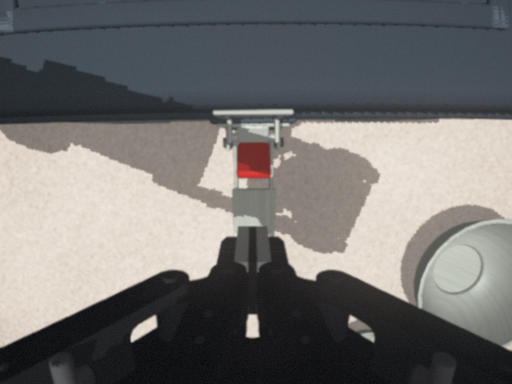

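>>> arm_command(increments=[0.049,0,0,0.02,1.1,-1.8,1,0.049,0,0,0.02,1.5,-1.6,1,0.049,0,0,0.02,1.6,-1.6,1,0.049,0,0,0.02,1.65,-1.65,1,0.049,0,0,0.02,1.6,-1.7,1,0.049,0,0,0.02,1.5,-1.7,1,0,0,0,0,0,0,1])

```text
clock: 12.9
position: [0.5436, -0.0398, 0.3154]
ee_rot: [0.827, -0.549, -0.067, 0.105]
contact_force: [-0.6, 0.1, -0.1]
width: -0.0003
```

```bash
python3 - <<'E'
from h import *
where(173);print(manip.get_state()['qpos'].round(2))
im=vision.get_image("wrist")[:,:,::-1]
cv2.imwrite("pics/w17.png",im)
im=vision.get_image("scene")[:,:,::-1]
cv2.imwrite("pics/s17.png",cv2.resize(im[110:230,200:340],None,fx=5,fy=5,interpolation=cv2.INTER_CUBIC))
E
```

```text
clock 12.9 th 0.399 yawerr 0.0018 tilt x -0.0039 pt [ 91.3   0.5 156. ] w -0.0003
F out,y,z [-0.28  0.56 -0.14]
[-0.32  0.35  1.67  0.34  1.36 -0.68]
```

View pics/w17.png

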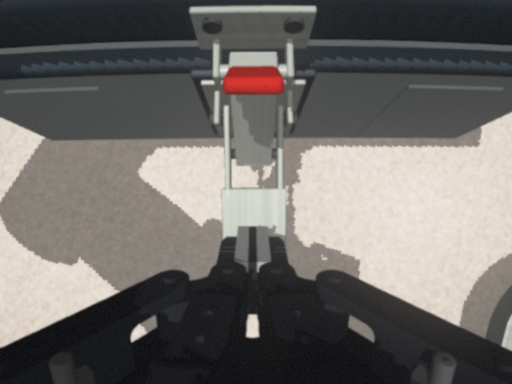

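View pics/s17.png

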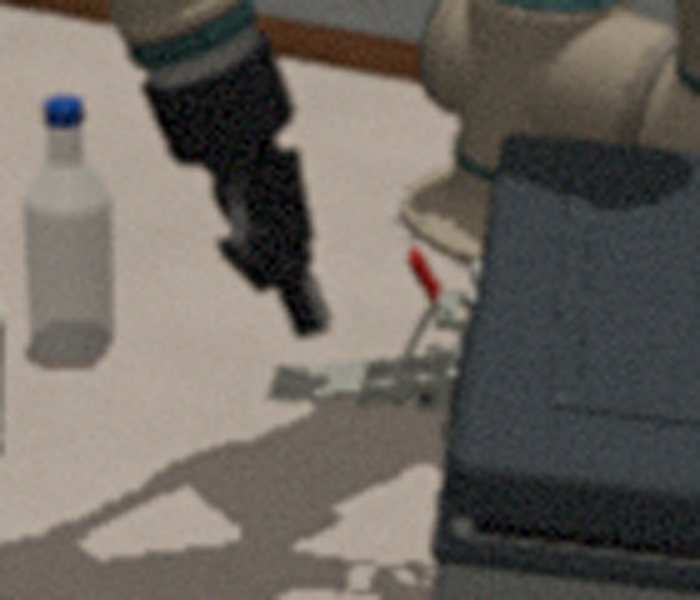

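```bash
cat >> h.py <<'E'
def pushpath(As,thf,y=0,pre=0):
    s,R0,_,x0,inn=toolstate();Rp=R0;tp=np.array(s['position'])
    for a in As:
        th=thf(a);m=max(0,np.pi/2-a-th)
        P=levpt(C,a,64,9+11*np.sin(m)+pre,y)[0]
        yt=inn*np.sin(th)+np.array([0,0,-np.cos(th)]);R1=np.c_[x0,yt,np.cross(x0,yt)]
        t1=P-yt*.173
        print("a %.2f th %.2f"%(a,th),np.r_[R.from_matrix(Rp.T@R1).as_rotvec().round(3),(Rp.T@(t1-tp)*100).round(2)],toplan(P).round(0)[[0,2]]);Rp,tp=R1,t1
THF=lambda a: float(np.clip(np.pi/2-a,.3,1.1))
def levnow():
    s,R0,th,x0,inn=toolstate();t=toplan(np.array(s['position'])+R0[:,1]*.173)
    f=lambda v:(lambda m:np.array([21+v[1]*np.sin(v[0])+(9+11*np.sin(m))*np.cos(v[0])-t[0],135-v[1]*np.cos(v[0])+(9+11*np.sin(m))*np.sin(v[0])-t[2]]))(max(0,np.pi/2-v[0]-th))
    return least_squares(f,[1,64]).x.round(3)
E
python3 - <<'E'
from h import *
pushpath([1.5,1.4,1.3,1.25,1.2],THF)
E
```

```text
a 1.50 th 0.30 [-9.8e-02  2.0e-03 -1.0e-03 -7.0e-02  2.0e+00  1.5e+00] [ 85. 139.]
a 1.40 th 0.30 [ 0.    0.    0.   -0.    0.61 -0.2 ] [ 86. 133.]
a 1.30 th 0.30 [ 0.    0.    0.    0.    0.63 -0.14] [ 85. 127.]
a 1.25 th 0.32 [ 0.021  0.    -0.    -0.     0.32  -0.41 ] [ 85. 123.]
a 1.20 th 0.37 [ 0.05 -0.   -0.    0.    0.34 -0.9 ] [ 84. 120.]
```

>>> arm_command(increments=[-0.049,0,0,-0.04,0.9,0.7,1,-0.049,0,0,-0.03,0.9,0.8,1,0,0,0,0,0.6,-0.2,1,0,0,0,0,0.4,-0.1,1,0,0,0,0,0,0,1])

```text
clock: 13.62
position: [0.5383, -0.0208, 0.2951]
ee_rot: [0.799, -0.589, -0.074, 0.1]
contact_force: [-0.2, 0.2, -0.2]
width: 0.0001
```

```bash
python3 - <<'E'
from h import *
where(173);print(levnow())
pushpath([1.3,1.25,1.2,1.15,1.1,1.05],THF)
E
```

```text
clock 13.625 th 0.3 yawerr 0.0013 tilt x -0.0001 pt [ 87.7   0.3 129.8] w 0.0001
F out,y,z [-0.22  0.11 -0.18]
[ 1.358 66.248]
a 1.30 th 0.30 [-0.     0.001 -0.001  0.02   0.39   0.15 ] [ 85. 127.]
a 1.25 th 0.32 [ 0.021  0.    -0.    -0.     0.32  -0.41 ] [ 85. 123.]
a 1.20 th 0.37 [ 0.05 -0.   -0.    0.    0.34 -0.9 ] [ 84. 120.]
a 1.15 th 0.42 [ 0.05 -0.    0.   -0.    0.34 -0.9 ] [ 83. 117.]
a 1.10 th 0.47 [ 0.05  0.    0.    0.    0.34 -0.9 ] [ 82. 114.]
a 1.05 th 0.52 [ 0.05 -0.   -0.   -0.    0.34 -0.9 ] [ 81. 111.]
```

>>> arm_command(increments=[0,0,0,0.02,0.37,0.15,1,0.021,0,0,0,0.32,-0.41,1,0.05,0,0,0,0.34,-0.9,1])

```text
clock: 14.0
position: [0.5406, -0.0284, 0.2823]
ee_rot: [0.819, -0.559, -0.071, 0.103]
contact_force: [-0.6, -0.4, 4.2]
width: 0.0001
```

>>> arm_command(increments=[0.05,0,0,0,0.34,-0.9,1])

```text
clock: 14.12
position: [0.5424, -0.0355, 0.2757]
ee_rot: [0.834, -0.538, -0.068, 0.104]
contact_force: [0.7, -0.8, 2.9]
width: -0.0001
```

>>> arm_command(increments=[0.05,0,0,0,0.34,-0.9,1])

```text
clock: 14.25
position: [0.5441, -0.0422, 0.2688]
ee_rot: [0.847, -0.517, -0.065, 0.106]
contact_force: [-0.1, 1.2, 4.7]
width: -0.0001
```

```bash
python3 - <<'E'
from h import *
where(173);print(levnow())
im=vision.get_image("wrist")[:,:,::-1]
cv2.imwrite("pics/w18.png",im)
im=vision.get_image("scene")[:,:,::-1]
cv2.imwrite("pics/s18.png",cv2.resize(im[110:230,200:340],None,fx=5,fy=5,interpolation=cv2.INTER_CUBIC))
pushpath([1.05,1,.95,.9,.85,.8],THF)
E
```

```text
clock 14.25 th 0.474 yawerr 0.0009 tilt x 0.0012 pt [ 82.   -0.3 114.9] w -0.0001
F out,y,z [-1.22 -0.23  4.68]
[ 1.112 63.641]
a 1.05 th 0.52 [ 0.048 -0.001 -0.    -0.01   0.34  -0.79 ] [ 81. 111.]
a 1.00 th 0.57 [ 0.05  0.    0.    0.    0.34 -0.9 ] [ 80. 108.]
a 0.95 th 0.62 [ 0.05 -0.    0.    0.    0.34 -0.9 ] [ 78. 105.]
a 0.90 th 0.67 [ 0.05  0.   -0.   -0.    0.34 -0.9 ] [ 77. 102.]
a 0.85 th 0.72 [ 0.05 -0.    0.   -0.    0.34 -0.9 ] [ 75. 100.]
a 0.80 th 0.77 [ 0.05  0.    0.    0.    0.34 -0.9 ] [73. 97.]
```

View pics/w18.png

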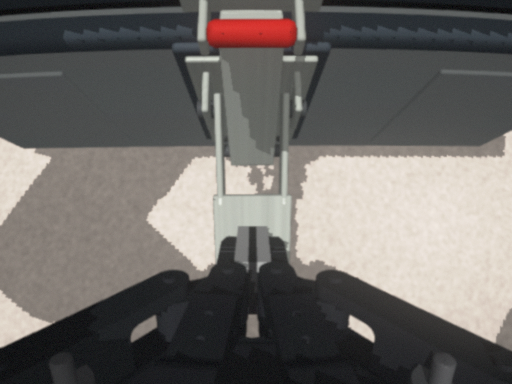

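View pics/s18.png

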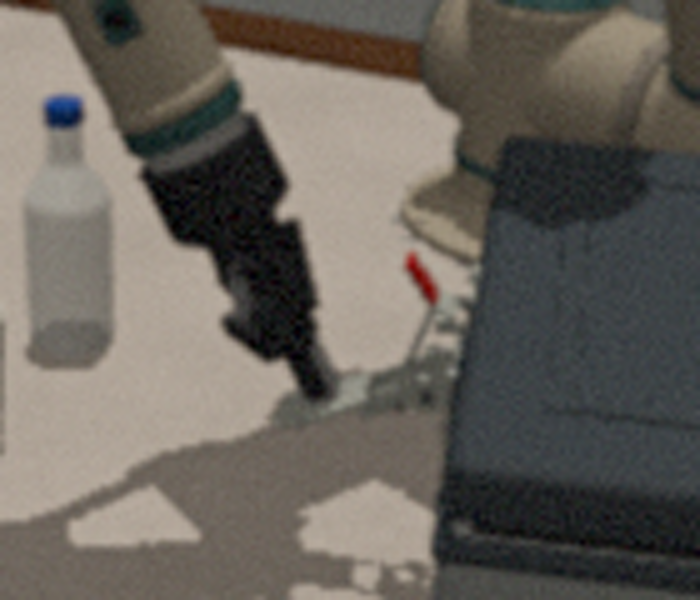

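>>> arm_command(increments=[0.05,0,0,0,0.34,-0.82,1,0.05,0,0,0,0.34,-0.9,1])

```text
clock: 14.6
position: [0.5471, -0.0541, 0.2542]
ee_rot: [0.871, -0.475, -0.06, 0.109]
contact_force: [1.7, -4.6, 2.6]
width: 0.0001
```

>>> arm_command(increments=[0.05,0,0,0,0.34,-0.9,1,0.05,0,0,0,0.34,-0.9,1])

```text
clock: 14.85
position: [0.5498, -0.0648, 0.2379]
ee_rot: [0.894, -0.43, -0.054, 0.112]
contact_force: [0.3, -4.5, 0.8]
width: 0.0003
```

>>> arm_command(increments=[0.05,0,0,0,0.34,-0.9,1,0.05,0,0,0,0.34,-0.9,1])

```text
clock: 15.1
position: [0.5521, -0.0738, 0.221]
ee_rot: [0.914, -0.385, -0.048, 0.115]
contact_force: [1.9, -4.2, 1.1]
width: -0.0004
```

```bash
python3 - <<'E'
from h import *
where(173);print(levnow(),manip.get_state()['qpos'].round(2))
im=vision.get_image("wrist")[:,:,::-1]
cv2.imwrite("pics/w19.png",im)
pushpath([.75,.7,.65,.6,.55,.5],THF)
E
```

```text
clock 15.1 th 0.774 yawerr 0.0009 tilt x 0.0003 pt [72.8 -0.1 97.2] w -0.0004
F out,y,z [ 4.52 -0.8   1.07]
[ 0.8   63.435] [-0.45  0.55  1.71  0.57  1.46 -0.93]
a 0.75 th 0.82 [ 0.044 -0.001 -0.001 -0.     0.26  -0.8  ] [71. 94.]
a 0.70 th 0.87 [ 0.05 -0.   -0.    0.    0.34 -0.9 ] [69. 92.]
a 0.65 th 0.92 [ 0.05  0.    0.   -0.    0.34 -0.9 ] [67. 89.]
a 0.60 th 0.97 [ 0.05  0.    0.    0.    0.34 -0.9 ] [65. 87.]
a 0.55 th 1.02 [ 0.05 -0.   -0.    0.    0.34 -0.9 ] [62. 85.]
a 0.50 th 1.07 [ 0.05 -0.   -0.   -0.    0.34 -0.9 ] [60. 83.]
```

View pics/w19.png

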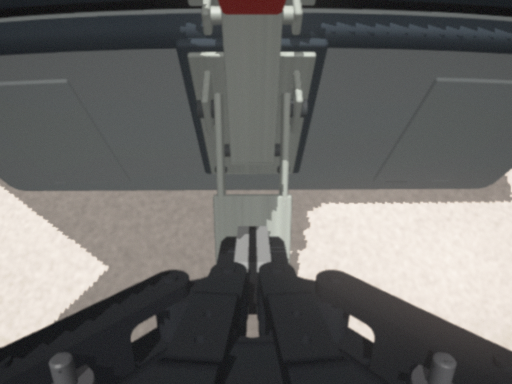

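>>> arm_command(increments=[0.045,0,0,0,0.28,-0.82,1,0.05,0,0,0,0.34,-0.9,1])

```text
clock: 15.4
position: [0.5538, -0.0807, 0.2049]
ee_rot: [0.932, -0.341, -0.043, 0.117]
contact_force: [1.2, -4.7, 0.2]
width: 0.0
```

>>> arm_command(increments=[0.05,0,0,0,0.34,-0.9,1,0.05,0,0,0,0.34,-0.9,1])

```text
clock: 15.65
position: [0.5553, -0.0865, 0.1864]
ee_rot: [0.948, -0.294, -0.037, 0.119]
contact_force: [0.9, -2.6, 0.8]
width: 0.0003
```

>>> arm_command(increments=[0.05,0,0,0,0.34,-0.9,1,0.05,0,0,0,0.34,-0.9,1])

```text
clock: 15.9
position: [0.5562, -0.0904, 0.1676]
ee_rot: [0.961, -0.246, -0.031, 0.121]
contact_force: [1.2, -2.0, 0.9]
width: 0.0001
```

```bash
python3 - <<'E'
from h import *
where(173);print(levnow(),manip.get_state()['qpos'].round(2))
im=vision.get_image("wrist")[:,:,::-1]
cv2.imwrite("pics/w20.png",im)
im=vision.get_image("scene")[:,:,::-1]
cv2.imwrite("pics/s20.png",cv2.resize(im[90:230,180:340],None,fx=4.5,fy=4.5,interpolation=cv2.INTER_CUBIC))
pushpath([.45,.4,.35,.3,.25,.2,.15,.1,.05,0],THF)
E
```

```text
clock 15.9 th 1.07 yawerr 0.0013 tilt x 0.0001 pt [58.9  0.1 84.6] w 0.0001
F out,y,z [ 2.25 -0.68  0.91]
[ 0.502 62.475] [-0.51  0.71  1.7   0.69  1.61 -1.07]
a 0.45 th 1.10 [ 0.03  -0.002 -0.002  0.02   0.27  -0.63 ] [57. 81.]
a 0.40 th 1.10 [ 0.    0.    0.   -0.    0.27 -0.04] [55. 80.]
a 0.35 th 1.10 [ 0.    0.    0.    0.    0.27 -0.02] [53. 78.]
a 0.30 th 1.10 [ 0.    0.    0.    0.    0.27 -0.01] [50. 77.]
a 0.25 th 1.10 [ 0.    0.    0.   -0.    0.27 -0.  ] [48. 76.]
a 0.20 th 1.10 [ 0.    0.    0.   -0.    0.27  0.01] [45. 75.]
a 0.15 th 1.10 [0.   0.   0.   0.   0.27 0.02] [43. 74.]
a 0.10 th 1.10 [ 0.    0.    0.   -0.    0.27  0.03] [40. 73.]
a 0.05 th 1.10 [0.   0.   0.   0.   0.27 0.04] [38. 72.]
a 0.00 th 1.10 [0.   0.   0.   0.   0.27 0.05] [35. 71.]
```

View pics/w20.png

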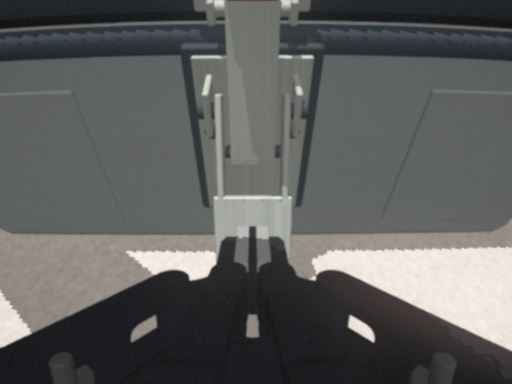

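View pics/s20.png

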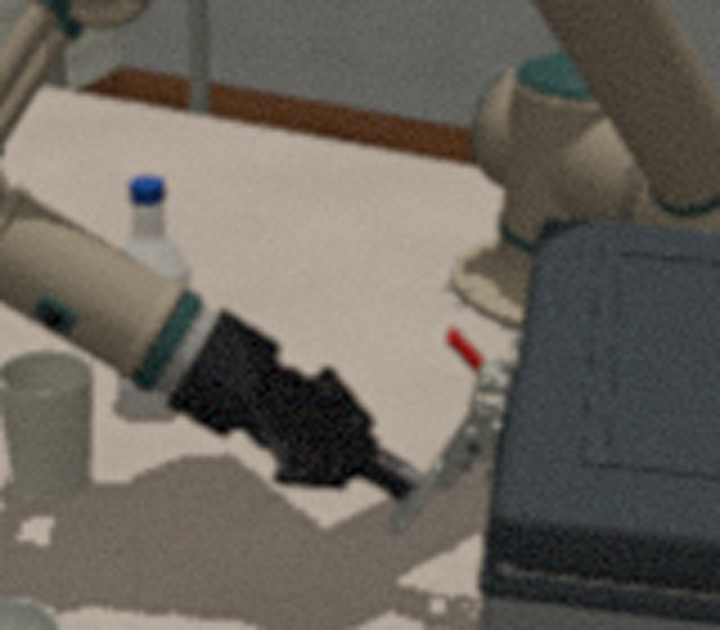

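>>> arm_command(increments=[0,0,0,0,0.25,-0.1,1,0,0,0,0,0.27,-0.1,1,0,0,0,0,0.27,-0.05,1])

```text
clock: 16.38
position: [0.5545, -0.0844, 0.1627]
ee_rot: [0.961, -0.248, -0.031, 0.121]
contact_force: [-0.8, -1.4, 1.0]
width: 0.0002
```

>>> arm_command(increments=[0,0,0,0,0.27,-0.02,1,0,0,0,0,0.27,0,1])

```text
clock: 16.62
position: [0.5536, -0.0801, 0.1595]
ee_rot: [0.961, -0.248, -0.031, 0.121]
contact_force: [0.4, -1.0, 1.2]
width: -0.0002
```

```bash
python3 - <<'E'
from h import *
where(173);print(levnow())
im=vision.get_image("wrist")[:,:,::-1]
cv2.imwrite("pics/w21.png",im)
pushpath([.2,.15,.1,.05,0],lambda a:1.07)
E
```

```text
clock 16.625 th 1.066 yawerr 0.0017 tilt x 0.0003 pt [48.7  0.2 75.8] w -0.0002
F out,y,z [ 1.07 -0.11  1.21]
[ 0.258 64.317]
a 0.20 th 1.07 [ 0.004  0.001 -0.001 -0.     0.29  -0.02 ] [46. 75.]
a 0.15 th 1.07 [ 0.    0.    0.   -0.    0.27  0.03] [43. 74.]
a 0.10 th 1.07 [ 0.    0.    0.   -0.    0.27  0.04] [41. 73.]
a 0.05 th 1.07 [0.   0.   0.   0.   0.27 0.05] [38. 72.]
a 0.00 th 1.07 [ 0.    0.    0.   -0.    0.27  0.06] [35. 71.]
```

View pics/w21.png

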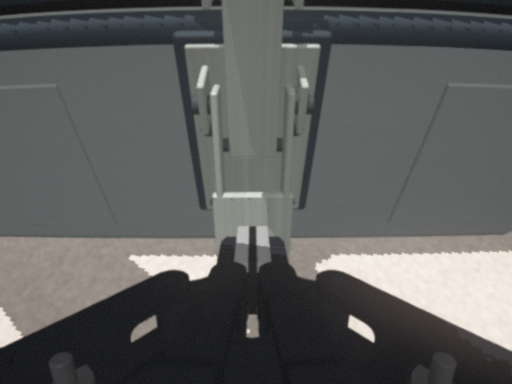

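>>> arm_command(increments=[0,0,0,0,0.28,0,1,0,0,0,0,0.27,0.03,1])

```text
clock: 16.92
position: [0.5524, -0.0755, 0.157]
ee_rot: [0.961, -0.248, -0.031, 0.121]
contact_force: [0.5, -1.3, 0.6]
width: 0.0003
```

>>> arm_command(increments=[0,0,0,0,0.27,0.04,1,0,0,0,0,0.2,0.04,1])

```text
clock: 17.18
position: [0.5513, -0.0711, 0.1554]
ee_rot: [0.961, -0.248, -0.031, 0.121]
contact_force: [0.5, -0.4, 1.4]
width: 0.0001
```

```bash
python3 - <<'E'
from h import *
where(173);print(levnow())
im=vision.get_image("wrist")[:,:,::-1]
cv2.imwrite("pics/w22.png",im)
im=vision.get_image("scene")[:,:,::-1]
cv2.imwrite("pics/s22.png",cv2.resize(im[110:230,200:340],None,fx=5,fy=5,interpolation=cv2.INTER_CUBIC))
E
```

```text
clock 17.175 th 1.066 yawerr 0.0015 tilt x 0.0 pt [39.4  0.2 71.7] w 0.0001
F out,y,z [ 0.54 -0.43  1.4 ]
[ 0.075 64.474]
```

View pics/w22.png

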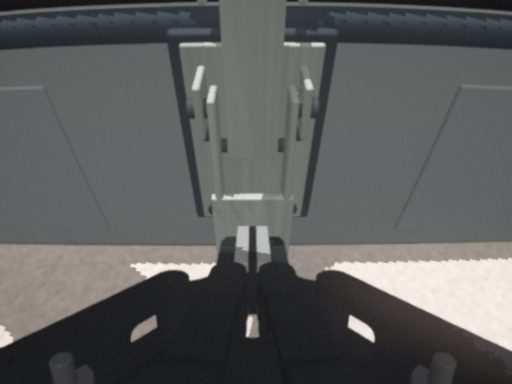

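View pics/s22.png

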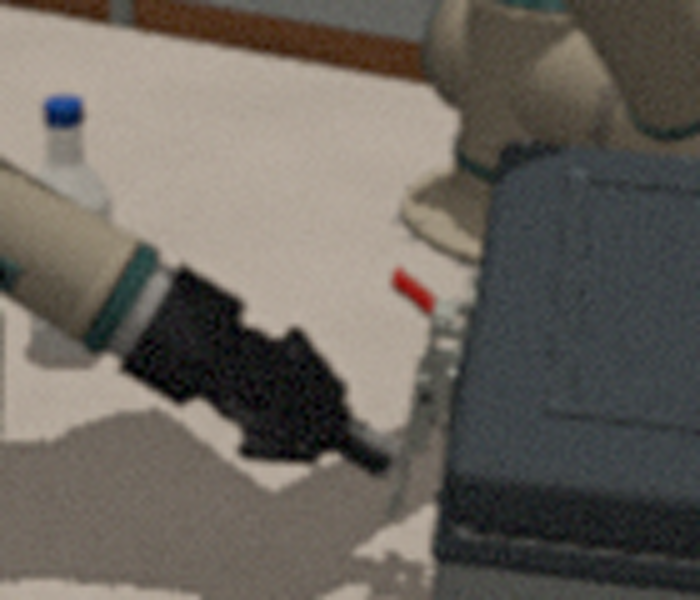

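>>> arm_command(increments=[0,0,0,0,0.25,0.05,1,0,0,0,0,0.1,0.02,1])

```text
clock: 17.52
position: [0.5504, -0.0678, 0.1544]
ee_rot: [0.961, -0.248, -0.031, 0.121]
contact_force: [0.1, -2.0, 0.2]
width: 0.0002
```

>>> arm_command(increments=[0,0,0,0,0.15,0.03,1,0,0,0,0,0,0,1])

```text
clock: 17.77
position: [0.5504, -0.0673, 0.1544]
ee_rot: [0.961, -0.248, -0.032, 0.121]
contact_force: [-0.1, -6.3, 2.6]
width: -0.0002
```

```bash
python3 - <<'E'
from h import *
where(173);print(levnow())
E
```

```text
clock 17.775 th 1.065 yawerr 0.0017 tilt x 0.0009 pt [35.6  0.1 70.6] w -0.0002
F out,y,z [6.05 1.6  2.6 ]
[5.0000e-03 6.4518e+01]
```

>>> arm_command(increments=[0,0,0,0,0.12,0.06,1,0,0,0,0,0,0,1])

```text
clock: 18.02
position: [0.5503, -0.067, 0.1546]
ee_rot: [0.96, -0.249, -0.032, 0.121]
contact_force: [-0.9, -10.7, 5.0]
width: -0.0001
```

>>> arm_command(increments=[0,0,0,0,-0.3,0,1,0,0,0,0,-1.5,0,1,0,0,0,0,-3,0,1,-0.1,0,0,0,-3,0,1,-0.1,0,0,0,-3,0,1,-0.1,0,0,0,-2,0,1,0,0,0,0,0,0,1])

```text
clock: 18.9
position: [0.5771, -0.1709, 0.2235]
ee_rot: [0.913, -0.389, -0.05, 0.114]
contact_force: [-0.3, 0.4, -0.3]
width: -0.0001
```

```bash
python3 - <<'E'
from h import *
where(173)
p=vision.camera_params("wrist")
im=vision.get_image("wrist")[:,:,::-1]
cv2.imwrite("pics/w23.png",im)
im=vision.get_image("scene")[:,:,::-1]
cv2.imwrite("pics/s23.png",im)
cv2.imwrite("pics/s23c.png",cv2.resize(im[130:230,240:340],None,fx=6,fy=6,interpolation=cv2.INTER_CUBIC))
for l,n,y in((82,7,18),(82,7,-18),(38,7,18),(38,7,-18)):
    print([proj(p,levpt(C,a,l,n,y))[0].round(0).tolist() for a in(0,.1,.2)])
E
```

```text
clock 18.9 th 0.764 yawerr 0.0008 tilt x 0.0032 pt [174.3  -0.8  98.5] w -0.0001
F out,y,z [-0.44  0.23 -0.32]
[[229.0, 89.0], [229.0, 95.0], [228.0, 101.0]]
[[274.0, 89.0], [275.0, 95.0], [275.0, 101.0]]
[[226.0, 43.0], [225.0, 45.0], [225.0, 47.0]]
[[278.0, 43.0], [278.0, 45.0], [278.0, 47.0]]
```

View pics/w23.png

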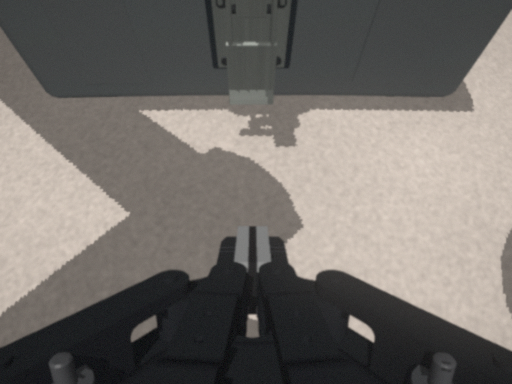

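View pics/s23c.png

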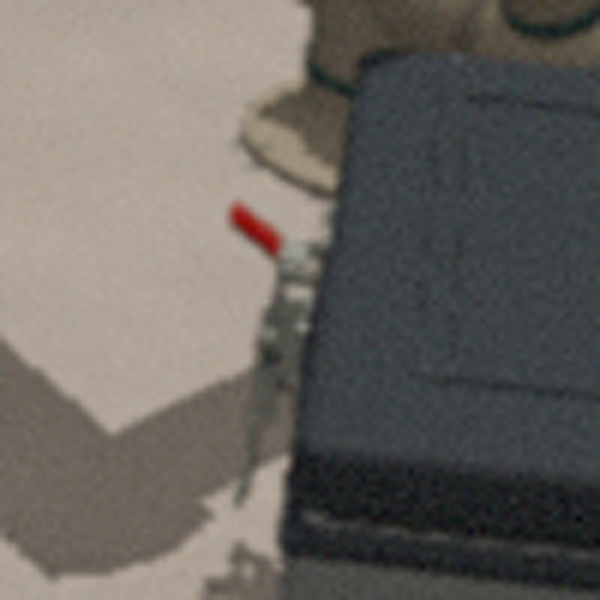

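View pics/s23.png

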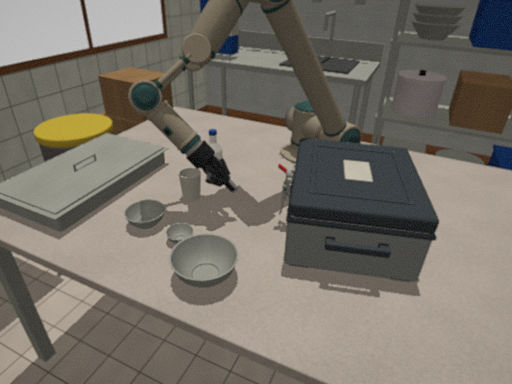

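```bash
python3 - <<'E'
from h import *
goto(110,0,260,.25,155,7)
E
```

```text
[[-0.074  0.    -0.     0.002 -0.756  3.404]
 [-0.074  0.    -0.     0.002 -0.921  3.339]
 [-0.074  0.    -0.     0.002 -1.08   3.262]
 [-0.074  0.    -0.     0.002 -1.233  3.173]
 [-0.074  0.    -0.     0.002 -1.38   3.073]
 [-0.074  0.    -0.     0.002 -1.518  2.962]
 [-0.074  0.    -0.     0.002 -1.649  2.842]]
```

>>> arm_command(increments=[-0.074,0,0,0,-0.76,3.4,1,-0.074,0,0,0,-0.92,3.34,1,-0.074,0,0,0,-1.1,3.26,1,-0.074,0,0,0,-1.2,3.2,1,-0.074,0,0,0,-1.4,3.1,1,-0.074,0,0,0,-1.5,3,1,-0.074,0,0,0,-1.65,2.8,1,0,0,0,0,0,0,1])

```text
clock: 20.0
position: [0.5401, -0.0277, 0.411]
ee_rot: [0.783, -0.609, -0.078, 0.099]
contact_force: [-1.0, 0.1, 0.7]
width: -0.0001
```

```bash
python3 - <<'E'
from h import *
where(155)
p=vision.camera_params("wrist")
im=vision.get_image("wrist")[:,:,::-1]
cv2.imwrite("pics/w24.png",im)
cv2.imwrite("pics/w24c.png",cv2.resize(im[50:200,165:345],None,fx=4,fy=4,interpolation=cv2.INTER_CUBIC))
a=0
for z in(175.2,180):
  print("pin",(proj(p,plane(C,.0165,0,z/1e3))[0]-[165,50])*4)
so,sz=16.5,175.2
po,pz=21+20*np.sin(-.21),135-20*np.cos(.21);g=np.arctan2(so-po,sz-pz);print(g,np.hypot(so-po,sz-pz))
f=lambda x,y,z:((proj(p,clawpt(C,0,g,x,y,z))[0]-[165,50])*4).round(0)
print("bridge in",f(7,10,66.2),f(7,-10,66.2),"tab end",f(-3.5-.819*33,10,67.9+.574*33),f(-3.5-.819*33,-10,67.9+.574*33))
im=vision.get_image("side")[:,:,::-1];cv2.imwrite("pics/d24.png",im)
E
```

```text
clock 20.0 th 0.249 yawerr 0.0051 tilt x 0.0012 pt [1.078e+02 1.000e-01 2.608e+02] w -0.0001
F out,y,z [-0.39  0.94  0.72]
pin [354.75099819 193.65640553]
pin [354.8961507  186.55805093]
-0.005535394944946053 59.761533856688544
bridge in [294. 141.] [416. 142.] tab end [287. 354.] [423. 354.]
```

View pics/w24c.png

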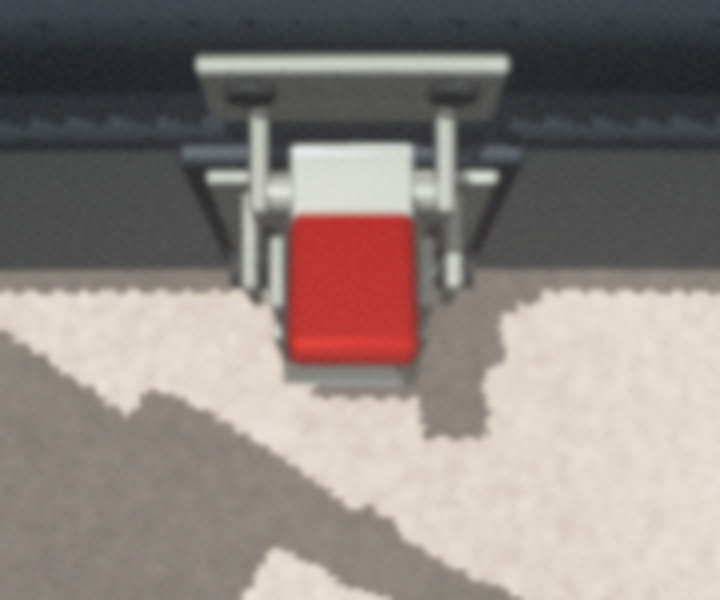

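View pics/d24.png

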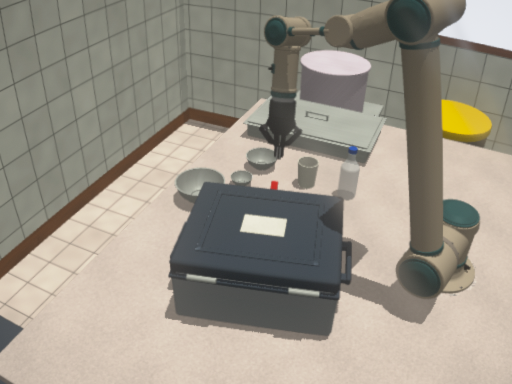

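```bash
python3 -c "
from rig import ticket;print(ticket.sign_off())"
```

```text
the job is handed in; nothing more can be done
None
```

The draw latch is shut: the claw is hooked over the keeper pin and the lever is down flat against the carrier. I handed the job in at about 20 s on the robot's clock, well inside the 72 s limit.

- **Hooking:** I lifted the claw by its red tab, passed it over the pin and lowered it by feel. The nose resisted a gentle outward pull of about 6 N, then the hook bottomed on the pin at about 9 N.
- **Closing:** I let go of the tab and pushed the lever round its arc at about 1 to 5 N. It passed dead centre and reached its stop, where I pressed it with about 12 N. I then backed the arm off.
- **Last checks that agreed:**
  - The lever's edges sit where they should at angle 0.
  - The hook's bridge is over the pin, within about 1 mm of the calculated seated and drawn-down position. I did not measure how tight the lid is directly.
  - The contact force reads about zero.
  - The bowl, cup and bottle look unmoved.
- **One disagreement:** just before I let go, the hook height worked out from the gripper's position read about 4 mm too low (177 mm). The lever angle in the picture gave about 181 mm. I put this down to the tab turning slightly in the grip and went by the contact force and the pictures.

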